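# Load the tilting tube stand and set its lever to 40 degrees

### The job

Take the carrier that holds the three capped tubes out of the parking rack and hang it by its keyhole on the screw of the tilting stand, slid fully down into the narrow slot. Leave the stand's lever set so that the board leans 40 degrees back from upright with the carrier hanging on it. Do not lay the carrier down or tip it over, and leave the two empty carriers and the other things on the bench where they are.

Things in the scene. Friction and masses are not known exactly. Their poses are not given: they have to be found in the camera images.
- carrier_center (a point): Centre, half-way up, of the loaded carrier (the one with three purple-capped tubes): aluminium channel 58 wide (y) x 48 deep (x) x 150 mm high (z), 0.25 to 0.45 kg, open front to -x. It stands by itself on its foot shelf (x -24 to 24, 6 mm thick). Back plate 8 mm thick at x 16 to 24 mm; side flanges 3 mm thick, y 26 to 29 mm, x 0 to 16 mm, up to the top.
- carrier_tab (a point): Middle of the loaded carrier's back plate in its thickness, 10 mm below the top edge, same axes. Cap tops are 34 mm below this point; above them the plate (8 mm, along x) is bare between the flanges and can be pinched front to back. In the rack the walls stand 4 mm off the carrier's sides, so it cannot be taken by its sides there.
- carrier_hole (a point): Centre of the keyhole's entry hole, 21 mm wide, through the loaded carrier's back plate: 119 mm above the underside, 20 mm behind the carrier's centre (x). A 9 mm wide slot runs straight up from it to 139 mm above the underside.
- carrier_slot (a point): On the loaded carrier: where the screw's shank sits when fully home, at the upper end of the narrow slot, mid-thickness of the back plate: 135.5 mm above the underside, 16.5 mm above carrier_hole. Same axes as the carrier.
- screw (a point): Point of the screw's shank where carrier_slot comes to lie. Axes move with the leaning board: z up along it, screw sticks out to -x, y along the hinge; hung, the carrier's axes agree with these. Shank 7 mm thick, 11 mm long; head 15 mm across, 4 mm thick. The carrier's back rests on the board's middle strip (40 mm wide, face 4 mm to +x of this point).
- board_top (a point): Middle of the top edge of the board, 26 mm above the screw's axis; same axes. Board 76 mm wide, 16 mm thick, its face 8 mm behind the strip's face: no room for a finger behind a hung carrier. The board tilts if pushed hard (about 12 N at the screw).
- lean (a joint): Lean of board and lever, one rigid piece: 0 = upright, growing as the top goes back (+x of the stand), up to 1.05 rad. 40 degrees = 0.698. Stiff: moves with about 7 N at the grip and stays where it is left. The protractor disc beside the lever has a mark every 10 degrees, longer every 30.
- lever_grip (a point): Middle of the lever's grip, a black round bar 20 mm thick, 56 mm long, always level and parallel to the hinge (y), sticking out to -y from the end of the steel lever arm. 125 mm from the hinge. Same axes as the screw. The bar ends 26 mm from this point; the arm is at the inner end.
- hinge (a point): Point of the hinge axis (its y axis, 120 mm above the bench) abreast of the middle of the lever's grip; the grip moves on a circle of 125 mm round it and is straight above it at lean 0. Same axes as the screw.
- stand: Tilting tube stand, fixed; origin under the centre of its base, a plate 150 (x) x 190 (y) mm, 24 mm high; cheeks at y = -52 to -44 and 44 to 52 mm, 48 mm deep (x), 144 mm high. Front -x, lever on the -y side. Board upright reaches 218 mm high.
- rack: Grey translucent plastic parking rack, fixed; origin under its centre: base 68 (x) x 214 (y) x 6 mm and four upright walls 64 mm deep (x), 4 mm thick at y = -105, -35, 35, 105 mm, 156 mm high like the carriers in it. Its three bays, 66 mm wide, are open in front (-x) and behind; carriers stand on its base, fronts to -x.
- empty_a_center (a point): Centre of an empty carrier, same shape and size without tubes (it has a shelf strip half-way up), standing in the rack. Leave it.
- empty_b_center (a point): Centre of the other empty carrier in the rack. Leave it.
- jar: White-capped jar, 60 mm across, 62 mm high, origin under its centre. Leave it.
- dish: Steel bowl, 72 mm across, 32 mm high, origin under its centre. Leave it.
- tape: Roll of paper tape lying flat, 84 mm across, 24 mm high, origin under its centre. Leave it.
- forceps: Steel forceps lying flat along their x axis, 135 mm long, 22 mm wide, 8 mm high, origin under the middle. Leave them.
- spray: White spray bottle with blue head, 74 mm across, 188 mm high, nozzle to its -x reaching 42 mm, origin under its centre. Leave it.
- beaker: Clear plastic beaker, 72 mm across, 90 mm high, origin under its centre. Leave it.
Things that resemble listed ones, but are neither listed nor needed, are in the scene too. Leave any orange look-alike of the part that bears carrier_center alone.

How it is judged:
By the outcome, as a careful person would: the job done as asked, in the order asked, and still so for the second after the job is handed in, with the robot touching nothing.
It also fails if it takes over 67 s, if anything falls off the work surface, if the arm or the gripper's body presses on something with over 40 N, if the wrist force passes 120 N, or if a joint passes its speed limit or range.

### The arm

A 7-joint arm with a two-finger parallel gripper is mounted at the origin on the work surface. World frame = base frame: x ahead of the robot, y to its left, z up, the work surface at z = 0. Lengths are in m, angles in rad, forces in N, time in s.
With the tool pointing down it reaches from about 0.425 to 0.925 m from the base axis. Payload 6.8 kg.
Tool frame: the origin (TCP) lies at the centre of the arm's flange, where the gripper is bolted on; the fingertips stand 173 mm ahead of it and the grasp point (between the pads) lies 155 mm ahead of it (r.hold_point_z is the distance from the TCP to the grasp point, in m); z points along the fingers, x is the direction in which the jaws open and shut, and the axes are right-handed (so a half turn about z gives the same grasp; the last joint's range is limited). The gripper opens to 85 mm and grips with 20 to 120 N. Pads are 22 mm wide; open, the fingers measure 114 mm over their backs; the gripper's body (76 mm by 85 mm) begins 54 mm behind the grasp point. The pads swing forward as they close: fully open they stand 13 mm farther back than shut.
Start: joints at [1.13, 0.477, 0.022, 1.555, -0.011, 1.109, -0.083], TCP at [0.221, -0.638, 0.405] pointing down, gripper open.
Joint ranges: [-2.96, 2.96], [-0.34, 2.1], [-1.41, 1.46], [0.24, 2.44], [-1.37, 4.51], [0.17, 1.92], [-2.96, 2.96]. Speed limits (rad/s): [2.39, 2.39, 3.14, 3.14, 3.14, 3.14, 3.14].

### API

Orientations are given as a rotation vector (axis times angle).
In Python, from bench import r gives the robot as it stands.
- The arm moves only by the tool apply_moves, never from a script. Its arguments are lists of equal length, an entry for each row: "dp": the shift along the tool's x, y, z scaled (see below), a list of three; "twist": the turn, a rotation vector about the tool's x, y, z scaled (see below), a list of three; "jaw": the closure in counts, from 0 (fully open) to 255 (shut). In form: {"dp": [[x, y, z], ...], "twist": [[rx, ry, rz], ...], "jaw": [jaw, ...]}. A call has 1 to 20 rows; each row shifts and turns the pose as measured when the row begins, along the tool's axes as they then stand; what a row does not reach is not made up. The controller multiplies each number of a shift by 12 cm and each number of a turn by 120 degrees. A row lasts 1/10 s, in which the tool goes at most 50 mm and 8.59 degrees, less where a joint would pass 70% of its speed; a pose out of reach is approached as far as the arm can. A call with a number of a shift or a turn outside -1 to 1 is refused whole. A call with a gripper value outside its range is refused whole. The fingers move at their own pace and stop on an object; "grip_force" is the grip in N (left out, the last holds). Time passes only in rows, so rows that do not move let the fingers close. It gives the time, the measured TCP pose, the force and the opening at its end, in the units of the state.
- r.get_obs(): the state, without advancing time (a new reading comes with each control period).
- r.grab_frame(name): name is "side" or "top" or "wrist"; returns a dict with "color" (400x640x3 uint8, red, green, blue), "z_map" (400x640 float32, m along the optical axis (not along the pixel's ray), 0 where there is no reading), "intrinsics" (3x3 intrinsics, pixels), "R" (3x3) and "t" (3): a world point X has camera coordinates R X + t; the wrist camera has in their place "hand_eye" (4x4, takes a point from camera to tool coordinates, whose origin is the TCP and whose axes are the tool frame's). Camera axes: x right, y down, z forward; pixel columns grow to the right and rows downward; lengths in m; the calibration is good to about 2 mm. A picture is of the moment at which its call begins: read the wrist's pose just before it.
- r.hand_in(): hands the job in, once; it reports no verdict.
The state is a dict: "clock": time; "joints": joint angles; "qvel": joint speeds; "tau": joint torques, N m; "tcp_pos": TCP position; "orientation": TCP orientation; "contact_force": force on the tool from outside, world axes, zero at the start; "moment": the same for the moment, N m; "grip_width": finger opening in m.
Only numpy, scipy, OpenCV 4.12 (cv2) and the standard library are available. Lean on these libraries where they do the work, as an engineer would, in place of code of your own. Each camera call takes 0.05 s, during which the arm holds its last target.

## Working session

There is one attempt and no reset: what is moved stays moved. The work goes in short steps, Python scripts to look and compute and a tool call to move; the robot and the scene stay as the last step left them, time stands still between calls to the robot, and variables do not carry over. Pictures are saved under pics/ and viewed, and the job is handed in when it is done.

Besides the shell and the picture viewer there is one more tool, called after ">>>" by a JSON object that holds its "api" and its "payload". apply_moves: Moves the arm, as the interface text tells. Shifts and turns lie within -1 to 1; 1 stands for 12 cm of shift or 120 degrees of turn. Its arguments: {"type":"object","properties":{"dp":{"type":"array"},"twist":{"type":"array"},"jaw":{"type":"array"},"grip_force":{"type":"number"}},"required":["dp","twist","jaw"]}

```bash
ls; mkdir -p pics
cat > h.py <<'E'
import numpy as np, cv2, pickle
from bench import r
from scipy.spatial.transform import Rotation as R
def snap(n,fn):
    o=r.get_obs(); f=r.grab_frame(n); cv2.imwrite(f'pics/{fn}.png',f['color'][:,:,::-1])
    pickle.dump((o,f),open(f'pics/{fn}.pkl','wb')); return o,f
def load(fn): return pickle.load(open(f'pics/{fn}.pkl','rb'))
def cam(o,f):
    if 'R' in f and f['R'] is not None: 
        Rm=np.array(f['R']);t=np.array(f['t']); return Rm.T,-Rm.T@t
    H=np.array(f['hand_eye']); Rt=R.from_rotvec(o['orientation']).as_matrix()
    return Rt@H[:3,:3], Rt@H[:3,3]+np.array(o['tcp_pos'])
def cloud(o,f):
    z=f['z_map']; K=np.array(f['intrinsics']); A,c=cam(o,f)
    v,u=np.mgrid[:z.shape[0],:z.shape[1]]
    P=np.stack([(u-K[0,2])/K[0,0]*z,(v-K[1,2])/K[1,1]*z,z],-1)@A.T+c
    P[z==0]=np.nan
    return P
E
python3 - <<'E'
from h import *
o,f=snap('top','top0'); print(o); print(cam(o,f),f['intrinsics'])
o,f=snap('side','side0'); print(cam(o,f),f['intrinsics'])
E
```

```text
pics
{'clock': 0.0, 'joints': array([ 1.12992485,  0.47778858,  0.02232337,  1.55644626, -0.01148814,
        1.10926682, -0.08310007]), 'qvel': array([ 3.45981002e-05, -1.12501891e-03, -1.94073824e-03,  1.58484507e-03,
       -9.16049557e-04,  3.00485257e-04,  6.56119990e-04]), 'tau': array([-8.50591005e-04, -5.96467602e+01,  1.60715651e+00, -2.81198841e+01,
        1.23611200e-02,  9.38104960e-03,  4.09365998e-05]), 'tcp_pos': array([ 0.22042494, -0.63770849,  0.40373502]), 'orientation': array([-2.55796327e+00,  1.82226216e+00,  2.39420412e-03]), 'contact_force': array([ 0.22973827, -0.22085331, -0.92014398]), 'moment': array([ 0.01494092,  0.00567523, -0.02520423]), 'grip_width': 0.08539489471121958}
(array([[-8.82245795e-04, -9.97376113e-01,  7.23886095e-02],
       [-9.99831772e-01, -4.46431434e-04, -1.83365509e-02],
       [ 1.83207544e-02, -7.23926090e-02, -9.97207932e-01]]), array([ 0.49875311, -0.09642982,  1.35793807])) [[475.53024776   0.         325.21555746]
 [  0.         475.53024776 195.88605941]
 [  0.           0.           1.        ]]
(array([[-0.99071587, -0.0870669 ,  0.10440989],
       [-0.1353581 ,  0.70325079, -0.69793732],
       [-0.0126591 , -0.70559031, -0.70850693]]), array([0.46968178, 0.63510802, 0.89991284])) [[400.95801729   0.         326.40424661]
 [  0.         400.95801729 201.54487881]
 [  0.           0.           1.        ]]
```

View pics/top0.png

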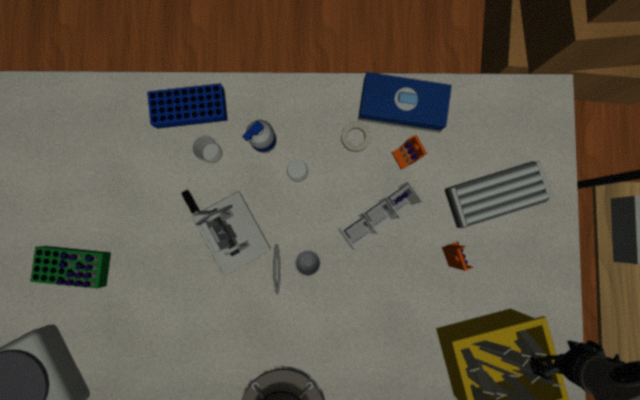

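View pics/side0.png

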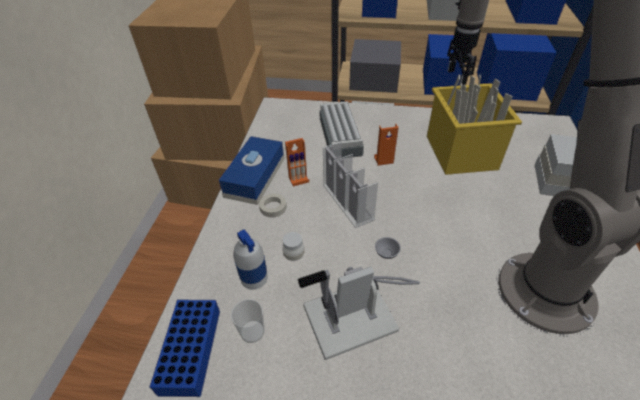

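The top view shows the rack around (380,213), with the loaded carrier in its right bay near (405,195). The stand is at (230,232), with its lever at (190,202). I'll zoom in and use depth.

Run:
```python
from h import *
o,f=load('top0'); c=f['color'][:,:,::-1]
a=c[160:290,170:300]; b=c[160:290,325:455]
cv2.imwrite('pics/topz.png',np.hstack([cv2.resize(a,None,fx=3,fy=3,interpolation=2),cv2.resize(b,None,fx=3,fy=3,interpolation=2)]))
o,f=load('side0'); c=f['color'][:,:,::-1]
cv2.imwrite('pics/sidez.png',cv2.resize(c[130:360,260:440],None,fx=2.6,fy=2.6,interpolation=2))
o,f=load('top0');P=cloud(o,f)
# plane-height map stats
for (u,v) in [(230,232),(190,202),(222,228),(245,258),(353,236),(378,212),(403,194),(404,188),(307,262),(277,265),(265,215)]:
    print(u,v,P[v,u].round(4))
```

```text
230 232 [0.4948 0.131  0.099 ]
190 202 [0.5647 0.1968 0.2516]
222 228 [0.5048 0.1325 0.1985]
245 258 [0.4222 0.1027 0.0197]
353 236 [ 0.4836 -0.1951  0.0699]
378 212 [ 0.5484 -0.2634  0.07  ]
403 194 [ 0.5941 -0.3241  0.1139]
404 188 [ 0.6065 -0.3197  0.153 ]
307 262 [ 0.4099 -0.0697  0.0065]
277 265 [ 0.401   0.0155 -0.0041]
265 215 [ 0.5429  0.0509 -0.0067]
```

View pics/topz.png

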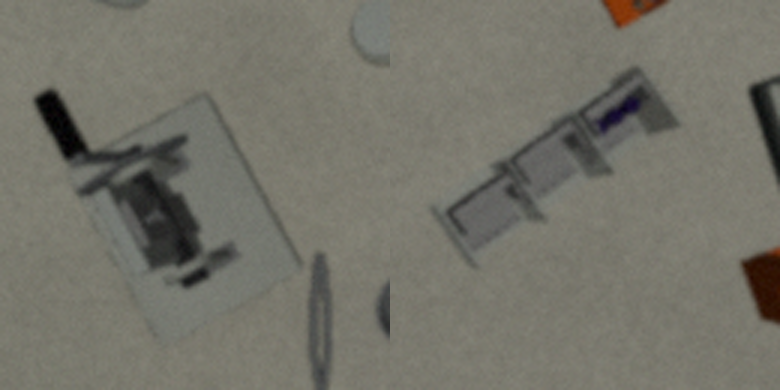

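View pics/sidez.png

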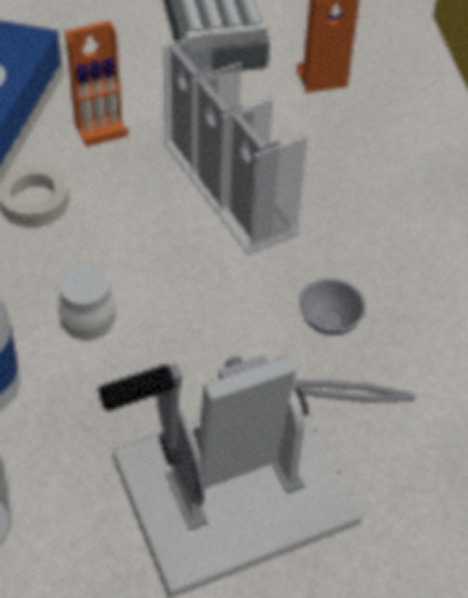

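Run:
```python
from h import *
o,f=load('top0');P=cloud(o,f)
w=r.get_obs(); fw=r.grab_frame('wrist'); print(fw['hand_eye'],fw['intrinsics'])
print(R.from_rotvec(w['orientation']).as_matrix().round(3))
def dump(u0,u1,v0,v1,zmin,zmax):
    S=P[v0:v1,u0:u1].reshape(-1,3); m=(S[:,2]>zmin)&(S[:,2]<zmax); return S[m]
# rack top edges
S=dump(330,430,175,255,0.135,0.175); print('racktop',len(S),S.mean(0))
L=dump(175,212,185,222,0.2,0.3); print('grip',len(L),L.mean(0),L.max(0),L.min(0))
q=L[:,:2]-L[:,:2].mean(0);print(np.linalg.svd(q,full_matrices=False)[2])
B=dump(195,280,185,280,0.012,0.03);B=B[:,:2].astype(np.float32)
print('base',cv2.minAreaRect(B))
T=dump(205,245,205,260,0.18,0.25);print('boardtop',len(T),T.mean(0),T.max(0)); print(cv2.minAreaRect(T[:,:2].astype(np.float32)))
Q=dump(330,430,175,255,0.04,0.175);print(cv2.minAreaRect(Q[:,:2].astype(np.float32)))
G=P[150:300,260:330].reshape(-1,3); print('bench z',np.nanmedian(G[:,2]))
```

```text
[[ 9.99999997e-01  7.25920212e-05  1.69204627e-05 -3.25440639e-04]
 [-7.41245057e-05  9.44616091e-01  3.28177446e-01 -8.47119444e-02]
 [ 7.83972277e-06 -3.28177446e-01  9.44616093e-01  3.14381267e-02]
 [ 0.00000000e+00  0.00000000e+00  0.00000000e+00  1.00000000e+00]] [[284.56972782   0.         324.6347951 ]
 [  0.         284.56972782 201.12742491]
 [  0.           0.           1.        ]]
[[ 0.327 -0.945 -0.001]
 [-0.945 -0.327  0.002]
 [-0.002  0.    -1.   ]]
racktop 586 [ 0.55112456 -0.26272308  0.15300982]
grip 246 [0.56310018 0.19374117 0.24814888] [0.59570578 0.21727451 0.25907275] [0.53692231 0.17416721 0.20174709]
[[-0.86083451 -0.508885  ]
 [-0.508885    0.86083451]]
base ((0.4640038013458252, 0.12540662288665771), (0.2593997120857239, 0.15043705701828003), 29.0127010345459)
boardtop 396 [0.48750873 0.14908517 0.2080153 ] [0.54887352 0.17746365 0.22358245]
((0.5034072995185852, 0.1511029601097107), (0.10362737625837326, 0.04182517156004906), 25.183950424194336)
((0.5390160083770752, -0.2622150182723999), (0.0639466717839241, 0.21418018639087677), 35.062801361083984)
bench z 0.00041980429629262517
```

```bash
cat >> h.py <<'E'
def Rd(xang, tilt_axis=None, tilt=0):
    """tool down, tool x at world angle xang (deg); then tilt (deg) about world axis"""
    a=np.deg2rad(xang); x=np.array([np.cos(a),np.sin(a),0]); z=np.array([0,0,-1.]); y=np.cross(z,x)
    M=np.stack([x,y,z],1)
    if tilt_axis is not None: M=R.from_rotvec(np.array(tilt_axis)*np.deg2rad(tilt)).as_matrix()@M
    return M
def plan(p1,M1,n=None,vmax=.045,wmax=8.,p0=None,M0=None,jaw=0,dec=3):
    o=r.get_obs()
    p=np.array(o['tcp_pos']) if p0 is None else np.array(p0); M=R.from_rotvec(o['orientation']).as_matrix() if M0 is None else M0
    p1=np.array(p1); 
    d=np.linalg.norm(p1-p); rv=R.from_matrix(M.T@M1).as_rotvec(); w=np.rad2deg(np.linalg.norm(rv))
    if n is None: n=int(max(np.ceil(d/vmax),np.ceil(w/wmax),1))
    dps=[];tw=[]
    step=(p1-p)/n
    for i in range(n):
        tgt=p+ (p1-p)/(n-i)
        Mi=M@R.from_rotvec(R.from_matrix(M.T@M1).as_rotvec()/(n-i)).as_matrix()
        a=(M.T@(tgt-p)/.12).round(dec); b=(R.from_matrix(M.T@Mi).as_rotvec()/np.deg2rad(120)).round(dec)
        p=p+M@a*.12; M=M@R.from_rotvec(b*np.deg2rad(120)).as_matrix()
        dps.append((a+0).tolist());tw.append((b+0).tolist())
    print(n,'rows'); print('dp',dps); print('tw',tw); print('jaw',[jaw]*n)
    return p,M
def st():
    o=r.get_obs(); M=R.from_rotvec(o['orientation']).as_matrix()
    print('t',round(o['clock'],2),'p',o['tcp_pos'].round(4),'x',np.rad2deg(np.arctan2(M[1,0],M[0,0])).round(2),'z',M[:,2].round(4),'F',o['contact_force'].round(1),'w',round(o['grip_width'],4),'q',o['joints'].round(2)); return o,M
E
python3 - <<'E'
from h import *
plan([.575,-.315,.40],Rd(-145))
E
```

```text
11 rows
dp [[-0.143, -0.334, 0.003], [-0.181, -0.315, 0.003], [-0.217, -0.291, 0.003], [-0.25, -0.264, 0.003], [-0.279, -0.233, 0.003], [-0.304, -0.199, 0.003], [-0.325, -0.162, 0.003], [-0.342, -0.122, 0.003], [-0.354, -0.081, 0.004], [-0.361, -0.04, 0.003], [-0.363, 0.004, 0.004]]
tw [[0.0, 0.0, 0.056], [0.0, 0.0, 0.056], [0.0, 0.0, 0.056], [0.0, 0.0, 0.056], [0.0, 0.0, 0.056], [0.0, 0.0, 0.056], [0.0, 0.0, 0.056], [0.0, 0.0, 0.056], [0.0, 0.0, 0.056], [0.0, 0.0, 0.057], [0.001, 0.0, 0.056]]
jaw [0, 0, 0, 0, 0, 0, 0, 0, 0, 0, 0]
```

>>> {"api": "apply_moves", "payload": {"dp": [[-0.143,-0.334,0.003],[-0.181,-0.315,0.003],[-0.217,-0.291,0.003],[-0.25,-0.264,0.003],[-0.279,-0.233,0.003],[-0.304,-0.199,0.003],[-0.325,-0.162,0.003],[-0.342,-0.122,0.003],[-0.354,-0.081,0.004],[-0.361,-0.04,0.003],[-0.363,0.004,0.004],[0,0,0]], "twist": [[0.0,0.0,0.056],[0.0,0.0,0.056],[0.0,0.0,0.056],[0.0,0.0,0.056],[0.0,0.0,0.056],[0.0,0.0,0.056],[0.0,0.0,0.056],[0.0,0.0,0.056],[0.0,0.0,0.056],[0.0,0.0,0.057],[0.001,0.0,0.056],[0,0,0]], "jaw": [0,0,0,0,0,0,0,0,0,0,0,0]}}

```text
clock: 1.35
tcp_pos: [0.5935, -0.312, 0.3935]
orientation: [0.853, -3.02, -0.008]
contact_force: [0.7, 0.7, -0.4]
grip_width: 0.0851
```

Run:
```python
from h import *
st(); snap('wrist','w1')
```

```text
t 1.35 p [ 0.5935 -0.312   0.3935] x -148.46 z [-0.0051  0.0039 -1.    ] F [ 0.7  0.7 -0.4] w 0.0851 q [ 0.27  0.48  0.17  1.58 -0.09  1.09 -2.13]
```

View pics/w1.png

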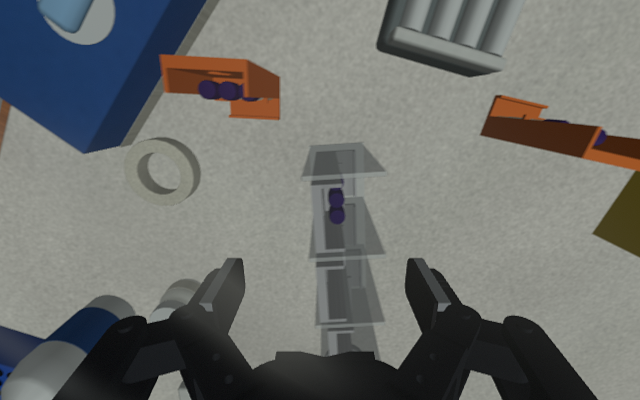

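The wrist view shows the loaded carrier at (335,205) with its caps visible and the plate top edge at about u=318. Empty bays are below it. The jaw is near alignment. Next I measure from this cloud and the other views.

Run:
```python
from h import *
o,f=load('w1');P=cloud(o,f)
c=f['color'][:,:,::-1]
cv2.imwrite('pics/w1z.png',cv2.resize(c[130:360,270:400],None,fx=3,fy=2.6,interpolation=2))
S=P[130:360,290:400]
m=(S[...,2]>.145)&(S[...,2]<.17)
Q=S[m];print(len(Q)); 
a=np.deg2rad(35);ex=np.array([np.cos(a),np.sin(a)]);ey=np.array([-np.sin(a),np.cos(a)])
for fn in ['w1','top0']:
    o,f=load(fn);P=cloud(o,f);S=P.reshape(-1,3)
    lx=(S[:,:2]-[.539,-.262])@ex; ly=(S[:,:2]-[.539,-.262])@ey
    g=(abs(lx)<.06)&(abs(ly)<.14)&(S[:,2]>.135)&(S[:,2]<.175)
    img=np.zeros((140,70),np.uint8)
    iy=((ly[g]+.14)/.002).astype(int);ix=((lx[g]+.06)/.002).astype(int)
    ok=(iy<140)&(ix<70)
    zz=np.zeros((140,70));np.add.at(zz,(iy[ok],ix[ok]),1)
    cv2.imwrite(f'pics/occ_{fn}.png',cv2.resize(np.clip(zz*80,0,255).astype(np.uint8),None,fx=4,fy=4,interpolation=0))
    print(fn,g.sum(),cv2.minAreaRect(S[g][:,:2].astype(np.float32)),S[g][:,2].mean())
i=np.hstack([cv2.imread('pics/occ_w1.png'),cv2.imread('pics/occ_top0.png')]);cv2.imwrite('pics/occ.png',i)
```

```text
4411
w1 5451 ((0.5438129901885986, -0.2682300806045532), (0.06385011970996857, 0.19321423768997192), 35.01902770996094) 0.15101823640261705
top0 586 ((0.5390815734863281, -0.26218611001968384), (0.06353583931922913, 0.21421799063682556), 35.13581085205078) 0.1530098232953996
```

View pics/occ.png

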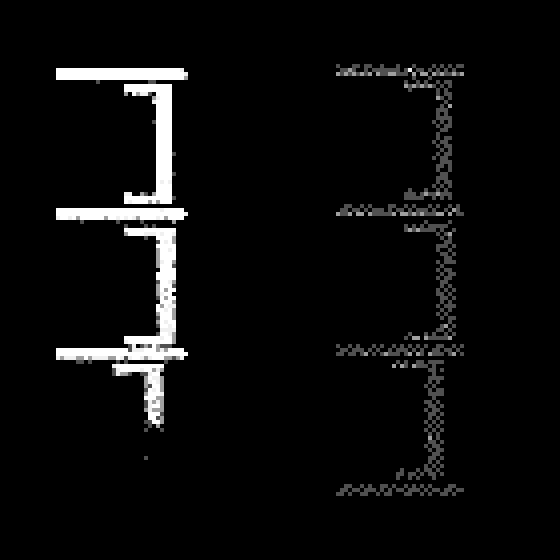

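View pics/w1z.png

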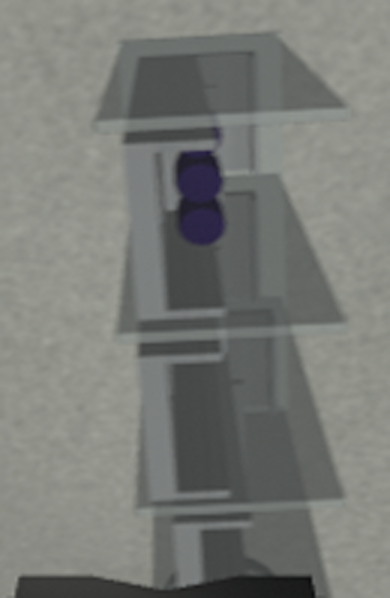

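Run:
```python
from h import *
for fn in ['w1','top0']:
    o,f=load(fn);P=cloud(o,f);S=P.reshape(-1,3);S=S[~np.isnan(S[:,0])]
    a=np.deg2rad(35);ex=np.array([np.cos(a),np.sin(a)]);ey=np.array([-np.sin(a),np.cos(a)])
    l=np.c_[(S[:,:2]-[.539,-.262])@ex,(S[:,:2]-[.539,-.262])@ey]
    for (y0,y1) in [(-.12,-.02)]:
        top=(S[:,2]>.142)&(S[:,2]<.17)
        pl=top&(l[:,1]>-.094)&(l[:,1]<-.048)&(l[:,0]>.008)&(l[:,0]<.035)
        x=l[pl,0];print(fn,'plate x',np.percentile(x,[2,50,98]),x.mean(),'z',np.percentile(S[pl,2],[5,50,95]),'slope',np.rad2deg(np.arctan(np.polyfit(l[pl,1],x,1)[0])))
        fl=top&(l[:,0]>.003)&(l[:,0]<.009)&(l[:,1]>-.115)&(l[:,1]<-.02)
        h=np.histogram(l[fl,1],bins=np.arange(-.115,-.02,.002));print([(round(b,3),n) for n,b in zip(*h) if n])
        w=top&(abs(l[:,0]+.02)<.01)&(l[:,1]>-.12)&(l[:,1]<.12)
        for yw in(-.105,-.035,.035,.105):
            q=l[w&(abs(l[:,1]-yw)<.012),1]; print(yw,len(q),q.mean() if len(q) else 0)
```

```text
w1 plate x [0.01799178 0.02170874 0.02579943] 0.02164079140096164 z [0.15389442 0.15536273 0.15637139] slope 1.0212531299641951
[(np.float64(-0.105), np.int64(44)), (np.float64(-0.103), np.int64(22)), (np.float64(-0.101), np.int64(8)), (np.float64(-0.097), np.int64(50)), (np.float64(-0.095), np.int64(16)), (np.float64(-0.043), np.int64(54)), (np.float64(-0.041), np.int64(23)), (np.float64(-0.039), np.int64(4)), (np.float64(-0.035), np.int64(44)), (np.float64(-0.033), np.int64(14)), (np.float64(-0.031), np.int64(2)), (np.float64(-0.027), np.int64(27)), (np.float64(-0.025), np.int64(27)), (np.float64(-0.023), np.int64(8))]
-0.105 237 -0.10306280801951423
-0.035 286 -0.03345640698688283
0.035 294 0.03638648582210512
0.105 0 0
top0 plate x [0.01778425 0.02165809 0.02548798] 0.021689075886423225 z [0.15164398 0.15571818 0.15926003] slope 0.04255311659149344
[(np.float64(-0.107), np.int64(2)), (np.float64(-0.105), np.int64(3)), (np.float64(-0.101), np.int64(1)), (np.float64(-0.099), np.int64(3)), (np.float64(-0.097), np.int64(2)), (np.float64(-0.045), np.int64(2)), (np.float64(-0.043), np.int64(3)), (np.float64(-0.037), np.int64(1)), (np.float64(-0.035), np.int64(3)), (np.float64(-0.033), np.int64(1)), (np.float64(-0.029), np.int64(2)), (np.float64(-0.027), np.int64(3))]
-0.105 21 -0.10442283578450937
-0.035 21 -0.03463615834286661
0.035 16 0.035274784898362575
0.105 15 0.10498871878315572
```

Run:
```python
from h import *
a=np.deg2rad(35);ex=np.array([np.cos(a),np.sin(a)]);ey=np.array([-np.sin(a),np.cos(a)])
t=np.array([.539,-.262])+.0217*ex-.069*ey;print(t)
p,M=plan([*t,.348],Rd(-145.2),n=2)
plan([*t,.2985],Rd(-145.2),n=3,p0=p,M0=M)
```

```text
[ 0.59635237 -0.30607488]
2 rows
dp [[-0.038, 0.019, 0.19], [-0.039, 0.018, 0.189]]
tw [[0.001, -0.001, -0.014], [0.002, -0.001, -0.013]]
jaw [0, 0]
3 rows
dp [[0.0, 0.0, 0.138], [0.0, 0.0, 0.137], [0.0, 0.0, 0.138]]
tw [[0.0, 0.0, 0.0], [0.0, 0.0, 0.0], [0.0, 0.0, 0.0]]
jaw [0, 0, 0]
```

>>> {"api": "apply_moves", "payload": {"dp": [[-0.038,0.019,0.19],[-0.039,0.018,0.189],[0,0,0]], "twist": [[0.001,-0.001,-0.014],[0.002,-0.001,-0.013],[0,0,0]], "jaw": [0,0,0], "grip_force": 60}}

```text
clock: 1.7
tcp_pos: [0.595, -0.3079, 0.347]
orientation: [0.941, -2.995, 0.004]
contact_force: [-0.9, 0.3, -0.6]
grip_width: 0.0855
```

Run:
```python
from h import *
st()
plan([.59635,-.30608,.2985],Rd(-145.2),n=3)
```

```text
t 1.7 p [ 0.595  -0.3079  0.347 ] x -145.1 z [-7.0e-04 -3.1e-03 -1.0e+00] F [-0.9  0.3 -0.6] w 0.0855 q [ 0.28  0.52  0.15  1.63 -0.08  0.99 -2.08]
3 rows
dp [[-0.006, 0.002, 0.135], [-0.007, 0.002, 0.135], [-0.006, 0.003, 0.134]]
tw [[0.0, 0.0, 0.0], [-0.001, -0.001, 0.0], [0.0, 0.0, 0.001]]
jaw [0, 0, 0]
```

>>> {"api": "apply_moves", "payload": {"dp": [[-0.006,0.002,0.135],[-0.007,0.002,0.135],[-0.006,0.003,0.134],[0,0,0]], "twist": [[0,0,0],[-0.001,-0.001,0],[0,0,0.001],[0,0,0]], "jaw": [0,0,0,0]}}

```text
clock: 2.1
tcp_pos: [0.5943, -0.3097, 0.2968]
orientation: [0.93, -3.0, 0.003]
contact_force: [-1.0, -0.2, -0.9]
grip_width: 0.0854
```

Run:
```python
from h import *
st();snap('wrist','w2')
```

```text
t 2.1 p [ 0.5943 -0.3097  0.2968] x -145.55 z [ 1.0e-04 -1.8e-03 -1.0e+00] F [-1.  -0.2 -0.9] w 0.0854 q [ 0.29  0.58  0.14  1.67 -0.1   0.9  -2.07]
```

View pics/w2.png

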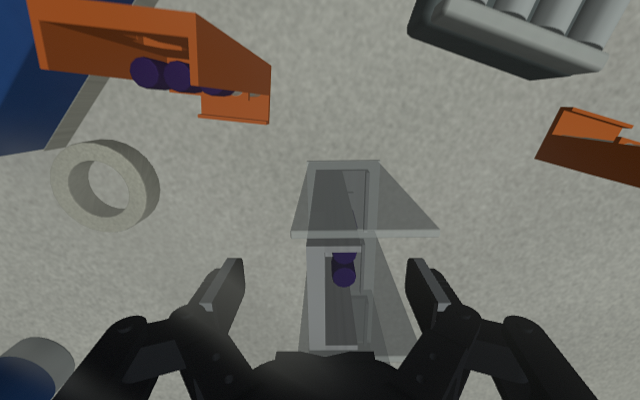

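Wrist view: the plate lies at u≈305–325, left of the jaw centre (325), matching the 3.7 mm pose error. I'll correct that first, then close.

>>> {"api": "apply_moves", "payload": {"dp": [[-0.031,0.015,-0.012],[-0.01,0.005,0],[0,0,0]], "twist": [[0,0,-0.003],[0,0,0],[0,0,0]], "jaw": [0,0,0]}}

```text
clock: 2.45
tcp_pos: [0.598, -0.3061, 0.3018]
orientation: [-0.937, 2.995, -0.009]
contact_force: [0.2, 0.3, -0.0]
grip_width: 0.0853
```

Run:
```python
from h import *
o,M=st(); print(M.T@(np.array([.59635,-.30608,.2985])-o['tcp_pos'])/.12)
```

```text
t 2.45 p [ 0.598  -0.3061  0.3018] x -145.24 z [ 0.0047 -0.0042 -1.    ] F [ 0.2  0.3 -0. ] w 0.0853 q [ 0.28  0.57  0.14  1.66 -0.09  0.91 -2.08]
[0.01100642 0.00829784 0.02772156]
```

>>> {"api": "apply_moves", "payload": {"dp": [[0.01,0.008,0.025],[0,0,0],[0,0,0],[0,0,0],[0,0,0],[0,0,0],[0,0,0],[0,0,0],[0,0,0],[0,0,0]], "twist": [[0,0,0],[0,0,0],[0,0,0],[0,0,0],[0,0,0],[0,0,0],[0,0,0],[0,0,0],[0,0,0],[0,0,0]], "jaw": [255,255,255,255,255,255,255,255,255,255], "grip_force": 60}}

```text
clock: 3.45
tcp_pos: [0.5969, -0.3061, 0.3003]
orientation: [-0.937, 2.993, -0.011]
contact_force: [0.6, 0.5, -0.6]
grip_width: 0.0071
```

Run:
```python
from h import *
st();snap('wrist','w3')
```

```text
t 3.45 p [ 0.5969 -0.3061  0.3003] x -145.22 z [ 0.0075 -0.0053 -1.    ] F [ 0.6  0.5 -0.6] w 0.0071 q [ 0.28  0.57  0.14  1.67 -0.09  0.9  -2.08]
```

View pics/w3.png

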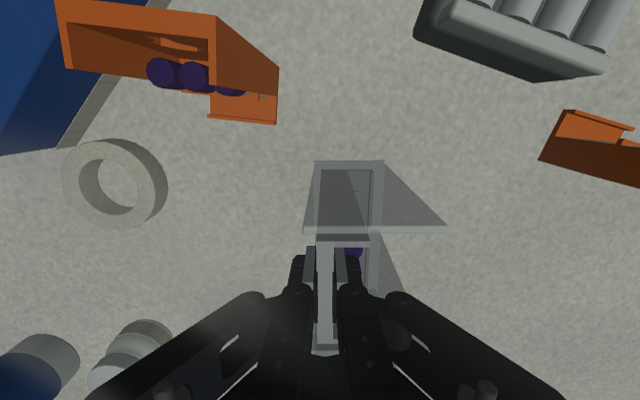

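Plate gripped (7.1 mm). Lifting in stages.

>>> {"api": "apply_moves", "payload": {"dp": [[0,0,-0.1],[0,0,-0.2],[0,0,-0.2],[0,0,0]], "twist": [[0,0,0],[0,0,0],[0,0,0],[0,0,0]], "jaw": [255,255,255,255]}}

```text
clock: 3.9
tcp_pos: [0.5956, -0.3055, 0.3613]
orientation: [-0.938, 2.997, -0.006]
contact_force: [0.8, -1.0, -1.1]
grip_width: 0.0067
```

Run:
```python
from h import *
o,M=st(); plan([.5965,-.3063,.470],Rd(-145.2),n=4,jaw=255)
```

```text
t 3.9 p [ 0.5956 -0.3055  0.3613] x -145.23 z [ 0.0027 -0.0035 -1.    ] F [ 0.8 -1.  -1.1] w 0.0067 q [ 0.27  0.51  0.15  1.62 -0.08  1.01 -2.08]
4 rows
dp [[-0.001, -0.004, -0.226], [-0.001, -0.003, -0.226], [0.0, -0.003, -0.227], [-0.001, -0.002, -0.226]]
tw [[-0.001, 0.0, 0.0], [0.0, 0.0, 0.0], [-0.001, 0.0, 0.0], [0.0, 0.0, 0.0]]
jaw [255, 255, 255, 255]
```

>>> {"api": "apply_moves", "payload": {"dp": [[0,-0.004,-0.226],[0,-0.003,-0.226],[0,-0.003,-0.227],[0,-0.002,-0.226],[0,0,0]], "twist": [[0,0,0],[0,0,0],[0,0,0],[0,0,0],[0,0,0]], "jaw": [255,255,255,255,255]}}

```text
clock: 4.4
tcp_pos: [0.5951, -0.3064, 0.4685]
orientation: [0.937, -2.995, 0.003]
contact_force: [0.7, -0.7, -2.1]
grip_width: 0.0067
```

Run:
```python
from h import *
st();snap('wrist','w4');snap('side','s4')
a=cv2.imread('pics/w4.png');b=cv2.imread('pics/s4.png')
cv2.imwrite('pics/ws4.png',np.hstack([cv2.resize(a,(400,250)),cv2.resize(b,(400,250))]))
```

```text
t 4.4 p [ 0.5951 -0.3064  0.4685] x -145.25 z [-0.0029 -0.0027 -1.    ] F [ 0.7 -0.7 -2.1] w 0.0067 q [ 0.26  0.42  0.17  1.5  -0.07  1.22 -2.09]
```

View pics/ws4.png

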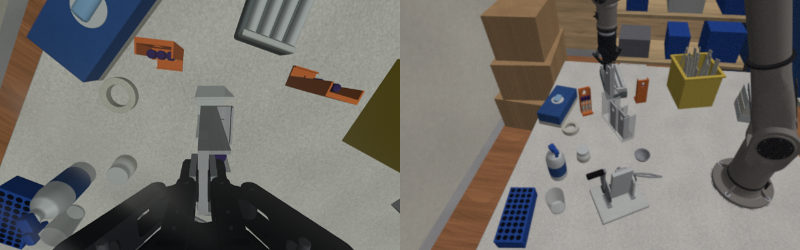

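Run:
```python
from h import *
p,M=plan([.526,-.0885,.470],Rd(-145.2),n=7,jaw=255)
plan([.526,-.0885,.305],Rd(-145.2),n=5,jaw=255,p0=p,M0=M)
```

```text
7 rows
dp [[-0.081, 0.259, -0.006], [-0.081, 0.259, -0.006], [-0.081, 0.259, -0.006], [-0.08, 0.259, -0.007], [-0.081, 0.259, -0.006], [-0.08, 0.259, -0.007], [-0.081, 0.258, -0.007]]
tw [[0.0, -0.001, 0.0], [0.0, 0.0, 0.0], [0.001, -0.001, 0.0], [0.0, 0.0, 0.0], [0.001, -0.001, 0.0], [0.0, 0.0, 0.0], [0.001, -0.001, 0.0]]
jaw [255, 255, 255, 255, 255, 255, 255]
5 rows
dp [[0.0, 0.0, 0.275], [0.0, 0.0, 0.275], [0.0, 0.0, 0.275], [0.001, 0.001, 0.275], [0.0, 0.0, 0.275]]
tw [[0.0, 0.0, 0.0], [0.0, 0.0, 0.0], [0.0, 0.0, 0.0], [0.0, 0.0, 0.0], [0.0, 0.0, 0.0]]
jaw [255, 255, 255, 255, 255]
```

>>> {"api": "apply_moves", "payload": {"dp": [[-0.05,0.15,0],[-0.081,0.259,0],[-0.081,0.259,0],[-0.081,0.259,0],[-0.081,0.259,0],[-0.08,0.259,0],[-0.08,0.23,0],[-0.04,0.12,0],[0,0,0.15],[0,0,0.25],[0,0,0.25],[0,0,0.25],[0,0,0.2],[0,0,0.1],[0,0,0]], "twist": [[0,0,0],[0,0,0],[0,0,0],[0,0,0],[0,0,0],[0,0,0],[0,0,0],[0,0,0],[0,0,0],[0,0,0],[0,0,0],[0,0,0],[0,0,0],[0,0,0],[0,0,0]], "jaw": [255,255,255,255,255,255,255,255,255,255,255,255,255,255,255]}}

```text
clock: 6.0
tcp_pos: [0.512, -0.0774, 0.2914]
orientation: [0.933, -2.956, -0.028]
contact_force: [-3.0, -0.5, 17.2]
grip_width: 0.0067
```

Run:
```python
from h import *
st();plan([.526,-.0885,.300],Rd(-145.2),n=2,jaw=255)
snap('top','t5');o,f=snap('side','s5')
a=cv2.imread('pics/s5.png')[130:330,240:480]
b=cv2.imread('pics/t5.png')[130:330,200:440]
cv2.imwrite('pics/s5z.png',np.hstack([cv2.resize(a,(390,325)),cv2.resize(b,(390,325))]))
```

```text
t 6.0 p [ 0.512  -0.0774  0.2914] x -144.95 z [-0.0449  0.0047 -0.999 ] F [-3.  -0.5 17.2] w 0.0067 q [-0.01  0.38  0.05  2.02 -0.03  0.79 -2.47]
2 rows
dp [[-0.02, -0.07, -0.039], [-0.021, -0.071, -0.037]]
tw [[0.007, -0.008, 0.001], [0.007, -0.008, 0.001]]
jaw [255, 255]
```

View pics/s5z.png

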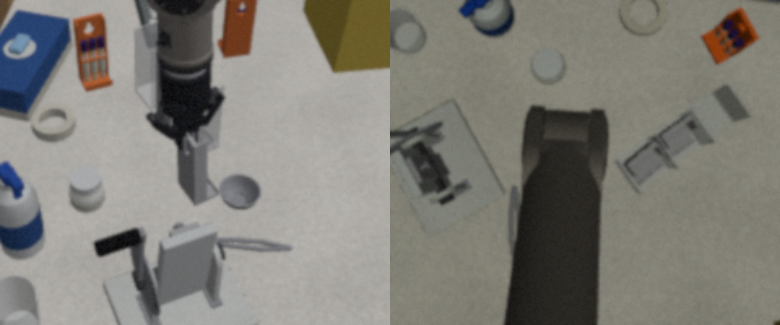

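The side view shows the carrier standing on or just touching the bench near the bowl, gripped and slightly tilted (2.6°). I'll raise it a little and level it.

Run:
```python
from h import *
st();plan([.520,-.085,.301],Rd(-145.2),n=2,jaw=255)
```

```text
t 6.1 p [ 0.5118 -0.0777  0.2915] x -144.97 z [-0.0445  0.0043 -0.999 ] F [-2.4  0.3 13.6] w 0.0071 q [-0.01  0.38  0.05  2.02 -0.03  0.79 -2.47]
2 rows
dp [[-0.009, -0.043, -0.041], [-0.01, -0.044, -0.041]]
tw [[0.007, -0.008, 0.001], [0.007, -0.008, 0.001]]
jaw [255, 255]
```

>>> {"api": "apply_moves", "payload": {"dp": [[0,0,-0.06],[-0.009,-0.043,-0.02],[-0.01,-0.044,0],[0,0,0]], "twist": [[0,0,0],[0.007,-0.008,0.001],[0.007,-0.008,0.001],[0,0,0]], "jaw": [255,255,255,255]}}

```text
clock: 6.5
tcp_pos: [0.5181, -0.0853, 0.297]
orientation: [0.937, -2.995, -0.001]
contact_force: [-0.1, -0.4, -2.0]
grip_width: 0.0068
```

Run:
```python
from h import *
st();plan([.520,-.085,.297],Rd(-145.2),n=2,jaw=255)
```

```text
t 6.5 p [ 0.5181 -0.0853  0.297 ] x -145.24 z [-3.6e-03 -7.0e-04 -1.0e+00] F [-0.1 -0.4 -2. ] w 0.0068 q [-0.    0.37  0.05  2.01 -0.03  0.76 -2.46]
2 rows
dp [[-0.007, -0.003, 0.0], [-0.007, -0.004, 0.0]]
tw [[0.0, -0.001, 0.0], [0.001, -0.001, 0.0]]
jaw [255, 255]
```

>>> {"api": "apply_moves", "payload": {"dp": [[0,0,0.012],[0,0,0.012],[0,0,0]], "twist": [[0,-0.001,0],[0,-0.001,0],[0,0,0]], "jaw": [255,255,255]}}

```text
clock: 6.8
tcp_pos: [0.5173, -0.0854, 0.2925]
orientation: [0.937, -2.996, -0.004]
contact_force: [-0.4, 0.3, -2.6]
grip_width: 0.007
```

>>> {"api": "apply_moves", "payload": {"dp": [[0,0,0.01],[0,0,0]], "twist": [[0,-0.001,0],[0,0,0]], "jaw": [255,255]}}

```text
clock: 7.0
tcp_pos: [0.5176, -0.0853, 0.2915]
orientation: [-0.938, 2.997, 0.005]
contact_force: [0.2, -0.4, -2.8]
grip_width: 0.007
```

Run:
```python
from h import *
st();snap('wrist','w6');snap('side','s6')
a=cv2.imread('pics/s6.png')[130:330,240:480]
b=cv2.imread('pics/w6.png')
cv2.imwrite('pics/s6z.png',np.hstack([cv2.resize(a,(390,325)),cv2.resize(b,(400,325))]))
```

```text
t 7.0 p [ 0.5176 -0.0853  0.2915] x -145.25 z [-3.0e-04  3.5e-03 -1.0e+00] F [ 0.2 -0.4 -2.8] w 0.007 q [ 0.    0.38  0.05  2.02 -0.03  0.75 -2.46]
```

View pics/s6z.png

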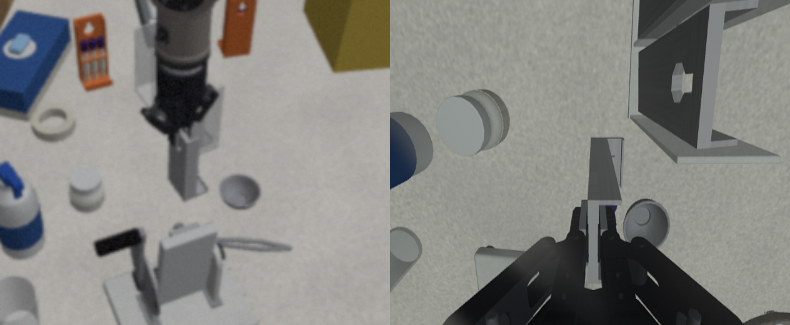

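>>> {"api": "apply_moves", "payload": {"dp": [[0,0,0.012],[0,0,0]], "twist": [[0.001,0,0],[0,0,0]], "jaw": [255,255]}}

```text
clock: 7.3
tcp_pos: [0.5183, -0.0849, 0.2918]
orientation: [-0.937, 2.995, 0.002]
contact_force: [-0.2, -0.2, -3.0]
grip_width: 0.0069
```

>>> {"api": "apply_moves", "payload": {"dp": [[0,0,0.012],[0,0,0]], "twist": [[0.0,0,0],[0,0,0]], "jaw": [255,255]}}

```text
clock: 7.5
tcp_pos: [0.5189, -0.085, 0.2916]
orientation: [-0.937, 2.993, 0.001]
contact_force: [-1.5, -0.3, -1.6]
grip_width: 0.0071
```

>>> {"api": "apply_moves", "payload": {"dp": [[0,0,0.016],[0,0,0]], "twist": [[0.0,0,0],[0,0,0]], "jaw": [255,255]}}

```text
clock: 7.7
tcp_pos: [0.5198, -0.0851, 0.2917]
orientation: [-0.935, 2.991, -0.0]
contact_force: [1.0, -0.8, -3.9]
grip_width: 0.0066
```

Run:
```python
from h import *
st()
```

```text
t 7.7 p [ 0.5198 -0.0851  0.2917] x -145.27 z [ 0.0077  0.0022 -1.    ] F [ 1.  -0.8 -3.9] w 0.0066 q [ 0.    0.38  0.05  2.02 -0.03  0.74 -2.46]
```

>>> {"api": "apply_moves", "payload": {"dp": [[0.006,0.004,0.03],[0,0,0]], "twist": [[0.001,0.003,0],[0,0,0]], "jaw": [255,255]}}

```text
clock: 7.9
tcp_pos: [0.5216, -0.0844, 0.2921]
orientation: [-0.935, 2.988, -0.008]
contact_force: [-0.2, 0.4, -2.7]
grip_width: 0.0072
```

Run:
```python
from h import *
st()
```

```text
t 7.9 p [ 0.5216 -0.0844  0.2921] x -145.26 z [ 0.0116 -0.002  -0.9999] F [-0.2  0.4 -2.7] w 0.0072 q [-0.    0.38  0.05  2.01 -0.03  0.74 -2.47]
```

>>> {"api": "apply_moves", "payload": {"dp": [[0.008,0.006,0.03],[0.008,0.006,0.03],[0.004,0.003,0.03]], "twist": [[0.0,0.004,0],[0,0.003,0],[0,0.002,0]], "jaw": [255,255,255]}}

```text
clock: 8.2
tcp_pos: [0.5251, -0.0835, 0.2912]
orientation: [-0.933, 2.988, -0.024]
contact_force: [-10.9, 5.1, 38.7]
grip_width: 0.0068
```

Run:
```python
from h import *
st();snap('side','s7')
```

```text
t 8.2 p [ 0.5251 -0.0835  0.2912] x -145.31 z [ 0.0149 -0.0115 -0.9998] F [-10.9   5.1  38.7] w 0.0068 q [-0.01  0.38  0.06  2.01 -0.02  0.73 -2.48]
```

>>> {"api": "apply_moves", "payload": {"dp": [[0,0,-0.008],[0,0,0],[0,0,0]], "twist": [[0,0,0],[0,0,0],[0,0,0]], "jaw": [255,255,255]}}

```text
clock: 8.55
tcp_pos: [0.5249, -0.0831, 0.2921]
orientation: [-0.934, 2.988, -0.025]
contact_force: [0.2, -0.2, -2.9]
grip_width: 0.0069
```

Run:
```python
from h import *
st();snap('side','s8');snap('wrist','w8')
a=cv2.imread('pics/s8.png')[130:330,240:480]
b=cv2.imread('pics/w8.png')
cv2.imwrite('pics/s8z.png',np.hstack([cv2.resize(a,(390,325)),cv2.resize(b,(400,325))]))
```

```text
t 8.55 p [ 0.5249 -0.0831  0.2921] x -145.28 z [ 0.0149 -0.0117 -0.9998] F [ 0.2 -0.2 -2.9] w 0.0069 q [-0.01  0.38  0.06  2.01 -0.02  0.74 -2.48]
```

View pics/s8z.png

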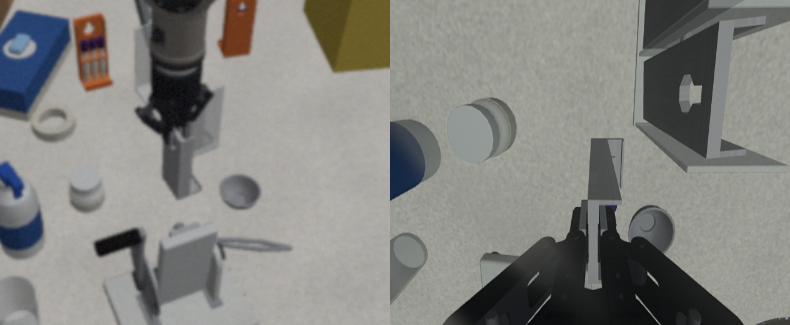

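>>> {"api": "apply_moves", "payload": {"dp": [[0,0,0],[0,0,0],[0,0,0],[0,0,0],[0,0,0],[0,0,0],[0,0,0]], "twist": [[0,0,0],[0,0,0],[0,0,0],[0,0,0],[0,0,0],[0,0,0],[0,0,0]], "jaw": [230,200,150,100,50,0,0]}}

```text
clock: 9.35
tcp_pos: [0.5252, -0.0835, 0.2914]
orientation: [-0.933, 2.989, -0.025]
contact_force: [-0.3, 0.5, -0.1]
grip_width: 0.0851
```

Run:
```python
from h import *
st();snap('wrist','w9');plan([.5249,-.0831,.42],Rd(-145),n=3)
```

```text
t 9.35 p [ 0.5252 -0.0835  0.2914] x -145.32 z [ 0.0146 -0.012  -0.9998] F [-0.3  0.5 -0.1] w 0.0851 q [-0.01  0.38  0.06  2.01 -0.02  0.74 -2.48]
3 rows
dp [[-0.002, -0.005, -0.357], [-0.001, -0.003, -0.357], [0.0, -0.001, -0.357]]
tw [[-0.003, 0.001, -0.001], [-0.003, 0.001, -0.001], [-0.003, 0.0, -0.001]]
jaw [0, 0, 0]
```

View pics/w9.png

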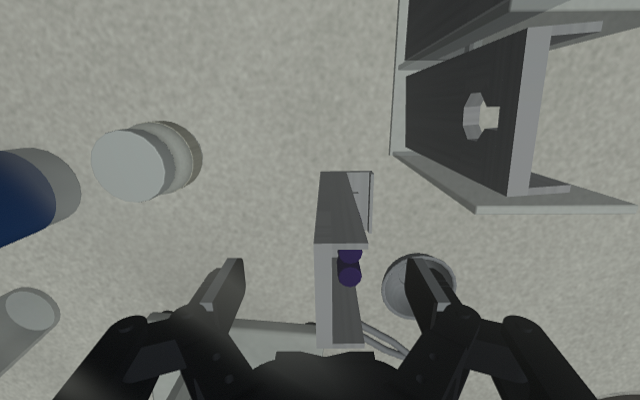

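Released; the carrier stands on its own, its plate at (325,290). I'll go up and turn 90° for the side grasp.

>>> {"api": "apply_moves", "payload": {"dp": [[-0.002,-0.005,-0.357],[-0.001,-0.003,-0.357],[0,0,-0.3],[0,0,0],[0,0,0],[0,0,0],[0,0,0],[0,0,0],[0,0,0],[0,0,0],[0,0,0],[0,0,0],[0,0,0],[0,0,0]], "twist": [[-0.003,0.001,-0.001],[-0.003,0.001,-0.001],[-0.003,0,-0.07],[0,0,-0.07],[0,0,-0.07],[0,0,-0.07],[0,0,-0.07],[0,0,-0.07],[0,0,-0.07],[0,0,-0.07],[0,0,-0.07],[0,0,-0.07],[0,0,-0.05],[0,0,0]], "jaw": [0,0,0,0,0,0,0,0,0,0,0,0,0,0]}}

```text
clock: 10.8
tcp_pos: [0.524, -0.0831, 0.419]
orientation: [-2.815, 1.393, 0.001]
contact_force: [-0.2, 0.8, -0.2]
grip_width: 0.0856
```

Run:
```python
from h import *
st();snap('wrist','w10');snap('side','s10')
```

```text
t 10.8 p [ 0.524  -0.0831  0.419 ] x -52.66 z [-5.e-04  5.e-04 -1.e+00] F [-0.2  0.8 -0.2] w 0.0856 q [ 0.18  0.23 -0.16  1.87  0.04  1.04 -0.92]
```

View pics/w10.png

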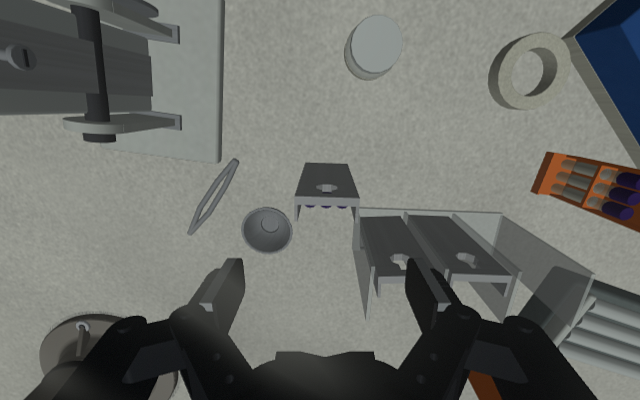

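The carrier is standing at (327,180) with its keyhole visible. The stand is at top left, with the screw at (20,58). Measuring the carrier's pose from depth.

Run:
```python
from h import *
o,f=load('w10');P=cloud(o,f)
S=P[150:230,280:375].reshape(-1,3)
m=(S[:,2]>.138)&(S[:,2]<.16);Q=S[m];print(len(Q),Q.mean(0),np.percentile(Q[:,2],[5,50,95]))
print(cv2.minAreaRect(Q[:,:2].astype(np.float32)), cv2.boxPoints(cv2.minAreaRect(Q[:,:2].astype(np.float32))))
a=np.deg2rad(35);ex=np.array([np.cos(a),np.sin(a)]);ey=np.array([-np.sin(a),np.cos(a)])
l=np.c_[(Q[:,:2]-[.525,-.083])@ex,(Q[:,:2]-[.525,-.083])@ey]
print(np.percentile(l,[1,50,99],axis=0))
pl=l[(l[:,0]>-.002)];pl=pl[abs(pl[:,0])<.01]
# plate back edge yaw
bins=np.linspace(-.026,.026,9)
e=[np.percentile(l[(l[:,1]>b)&(l[:,1]<c)][:,0],97) for b,c in zip(bins[:-1],bins[1:])];print(np.round(e,4), np.rad2deg(np.polyfit((bins[1:]+bins[:-1])/2,e,1)[0]))
# verticality: back face
V=S[(S[:,2]>.02)&(S[:,2]<.13)];lv=np.c_[(V[:,:2]-[.525,-.083])@ex,(V[:,:2]-[.525,-.083])@ey]
g=(lv[:,0]>-.01)&(lv[:,0]<.02)&(abs(lv[:,1])<.028)
A=np.c_[V[g][:,2],lv[g][:,1],np.ones(g.sum())];print(g.sum(),np.linalg.lstsq(A,lv[g][:,0],rcond=None)[0])
```

```text
959 [ 0.52530028 -0.08329789  0.14777531] [0.14005986 0.14911575 0.15027394]
((0.5198439955711365, -0.0874030664563179), (0.024747148156166077, 0.05790519341826439), 35.52661895751953) [[ 0.49295    -0.07103017]
 [ 0.5265976  -0.11815606]
 [ 0.546738   -0.10377596]
 [ 0.5130904  -0.05665007]]
[[-0.01817672 -0.02920109]
 [ 0.00166853 -0.00018015]
 [ 0.00545654  0.02825623]]
[0.0055 0.0054 0.0053 0.0053 0.0052 0.0052 0.0051 0.005 ] -0.579002142245407
1280 [-0.01040206 -0.00670449  0.00536912]
```

Run:
```python
from h import *
a=np.deg2rad(35);ex=np.array([np.cos(a),np.sin(a)]);ey=np.array([-np.sin(a),np.cos(a)])
t=np.array([.525,-.083])-.0085*ex-.0004*ey;print(t)
p,M=plan([*t,.345],Rd(-54.6),n=3)
```

```text
[ 0.51826664 -0.08820306]
3 rows
dp [[0.002, 0.021, 0.206], [0.002, 0.021, 0.205], [0.002, 0.022, 0.206]]
tw [[0.0, 0.0, 0.005], [0.0, 0.0, 0.005], [0.0, 0.0, 0.004]]
jaw [0, 0, 0]
```

>>> {"api": "apply_moves", "payload": {"dp": [[0.002,0.021,0.206],[0.002,0.021,0.205],[0.002,0.022,0.17],[0,0,0]], "twist": [[0,0,0.005],[0,0,0.005],[0,0,0.004],[0,0,0]], "jaw": [0,0,0,0]}}

```text
clock: 11.3
tcp_pos: [0.5187, -0.0882, 0.3485]
orientation: [-2.782, 1.456, -0.004]
contact_force: [0.1, 0.5, -0.3]
grip_width: 0.0855
```

Run:
```python
from h import *
st();p,M=plan([.5183,-.0882,.289],Rd(-54.6),n=3)
```

```text
t 11.3 p [ 0.5187 -0.0882  0.3485] x -55.25 z [ 3.e-03 -1.e-04 -1.e+00] F [ 0.1  0.5 -0.3] w 0.0855 q [ 0.18  0.3  -0.15  1.96  0.06  0.88 -0.97]
3 rows
dp [[-0.001, 0.001, 0.165], [-0.001, 0.001, 0.165], [-0.001, 0.001, 0.166]]
tw [[0.0, 0.0, -0.002], [-0.001, 0.0, -0.002], [0.0, -0.001, -0.001]]
jaw [0, 0, 0]
```

>>> {"api": "apply_moves", "payload": {"dp": [[-0.001,0.001,0.165],[-0.001,0.001,0.165],[0,0,0.14],[0,0,0]], "twist": [[0,0,-0.002],[-0.001,0,-0.002],[0,-0.001,-0.001],[0,0,0]], "jaw": [0,0,0,0]}}

```text
clock: 11.7
tcp_pos: [0.5207, -0.0879, 0.2943]
orientation: [-2.785, 1.449, -0.007]
contact_force: [0.1, 0.7, -0.2]
grip_width: 0.0852
```

Run:
```python
from h import *
o,M=st();snap('wrist','w11');plan([.5183,-.0882,.289],Rd(-54.6),n=1)
```

```text
t 11.7 p [ 0.5207 -0.0879  0.2943] x -54.98 z [ 5.2e-03 -2.0e-04 -1.0e+00] F [ 0.1  0.7 -0.2] w 0.0852 q [ 0.17  0.38 -0.15  2.    0.08  0.76 -0.98]
1 rows
dp [[-0.013, 0.022, 0.054]]
tw [[-0.003, -0.002, -0.003]]
jaw [0]
```

View pics/w11.png

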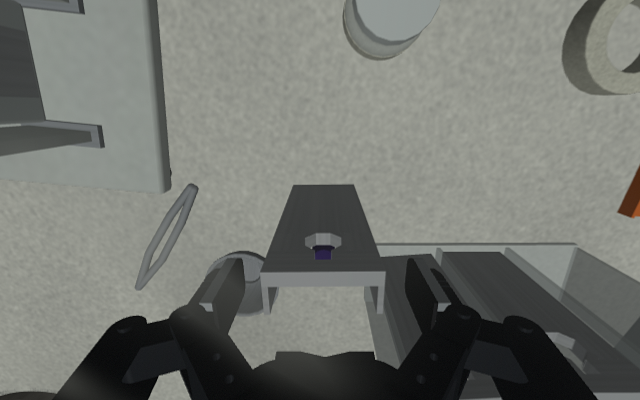

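Carrier centred between the fingers (flanges at u=262–385). Correcting and closing.

>>> {"api": "apply_moves", "payload": {"dp": [[-0.013,0.022,0.054],[0,0,0],[0,0,0],[0,0,0],[0,0,0],[0,0,0],[0,0,0],[0,0,0]], "twist": [[-0.003,-0.002,-0.003],[0,0,0],[0,0,0],[0,0,0],[0,0,0],[0,0,0],[0,0,0],[0,0,0]], "jaw": [0,60,255,255,255,255,255,255], "grip_force": 50}}

```text
clock: 12.55
tcp_pos: [0.5191, -0.0882, 0.2923]
orientation: [-2.79, 1.443, -0.007]
contact_force: [0.3, 1.0, -2.4]
grip_width: 0.0571
```

Run:
```python
from h import *
o,M=st();snap('wrist','w12')
```

```text
t 12.55 p [ 0.5191 -0.0882  0.2923] x -54.68 z [ 0.004  -0.0014 -1.    ] F [ 0.3  1.  -2.4] w 0.0571 q [ 0.17  0.38 -0.15  2.    0.08  0.76 -0.98]
```

View pics/w12.png

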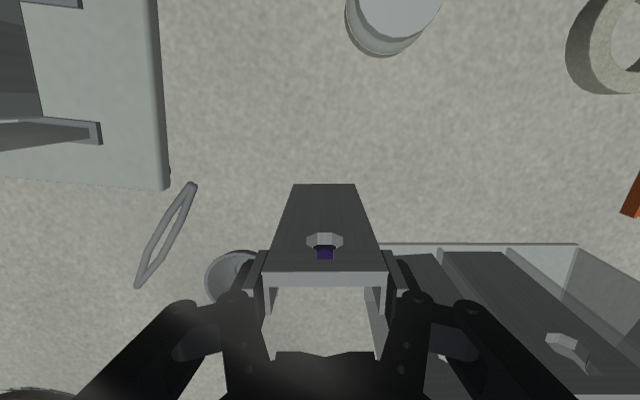

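Gripped at 57 mm across the flanges. Now I extract the stand geometry from the earlier wrist view (w10) and the top view.

Run:
```python
from h import *
o,f=load('w10');P=cloud(o,f)
c=f['color'][:,:,::-1]
cv2.imwrite('pics/w10z.png',cv2.resize(c[0:170,0:240],None,fx=3.3,fy=3.3,interpolation=2))
for (u,v) in [(20,58),(5,58),(40,58),(60,60),(100,75),(130,75),(90,40),(60,25),(60,100),(100,135),(95,10),(200,100),(45,40),(45,80),(10,110)]:
    print(u,v,P[v,u].round(4))
```

```text
20 58 [0.4982 0.1329 0.194 ]
5 58 [0.4939 0.1378 0.1966]
40 58 [0.4946 0.143  0.169 ]
60 60 [0.4957 0.1426 0.1542]
100 75 [0.4916 0.1356 0.1212]
130 75 [0.4965 0.134  0.0869]
90 40 [0.5137 0.1486 0.1273]
60 25 [0.5139 0.1605 0.1417]
60 100 [0.4661 0.1354 0.15  ]
100 135 [0.4472 0.1117 0.1278]
95 10 [0.5347 0.1585 0.1204]
200 100 [0.5018 0.09   0.023 ]
45 40 [0.5054 0.1488 0.1632]
45 80 [0.4823 0.136  0.1681]
10 110 [0.4586 0.1343 0.1865]
```

View pics/w10z.png

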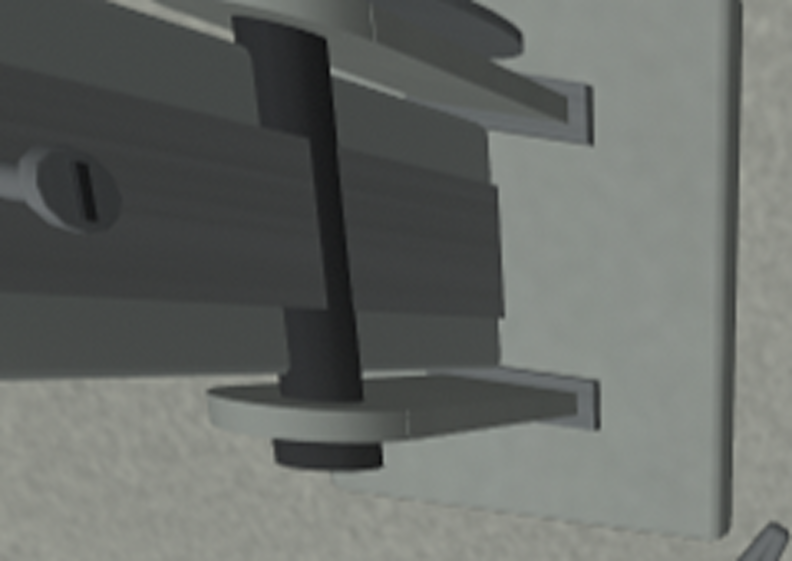

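Run:
```python
from h import *
p,M=plan([.519,-.088,.36],Rd(-54.7),n=3,jaw=255)
plan([.585,-.015,.43],Rd(30.6),n=12,jaw=255,p0=p,M0=M)
```

```text
3 rows
dp [[0.0, -0.001, -0.188], [-0.001, -0.001, -0.188], [0.0, 0.0, -0.188]]
tw [[0.0, -0.001, 0.0], [-0.001, 0.0, 0.0], [0.0, -0.001, 0.0]]
jaw [255, 255, 255]
12 rows
dp [[-0.015, -0.067, -0.049], [-0.007, -0.068, -0.049], [0.002, -0.068, -0.049], [0.01, -0.068, -0.048], [0.019, -0.066, -0.049], [0.026, -0.063, -0.048], [0.034, -0.059, -0.049], [0.041, -0.055, -0.048], [0.048, -0.049, -0.049], [0.053, -0.042, -0.048], [0.058, -0.036, -0.049], [0.062, -0.028, -0.048]]
tw [[0.0, 0.0, -0.059], [0.0, 0.0, -0.059], [0.0, 0.0, -0.059], [0.0, 0.0, -0.059], [0.0, 0.0, -0.059], [0.0, 0.0, -0.059], [0.0, 0.0, -0.059], [0.0, 0.0, -0.06], [0.0, 0.0, -0.059], [0.0, 0.0, -0.06], [0.0, 0.0, -0.059], [0.0, 0.0, -0.06]]
jaw [255, 255, 255, 255, 255, 255, 255, 255, 255, 255, 255, 255]
```

>>> {"api": "apply_moves", "payload": {"dp": [[0,0,-0.15],[0,0,-0.188],[0,0,-0.188],[-0.015,-0.067,-0.049],[-0.007,-0.068,-0.049],[0.002,-0.068,-0.049],[0.01,-0.068,-0.048],[0.019,-0.066,-0.049],[0.026,-0.063,-0.048],[0.034,-0.059,-0.049],[0.041,-0.055,-0.048],[0.048,-0.049,-0.049],[0.053,-0.042,-0.048],[0.058,-0.036,-0.049],[0.062,-0.028,-0.048],[0,0,0]], "twist": [[0,0,0],[0,0,0],[0,0,0],[0,0,-0.03],[0,0,-0.059],[0,0,-0.059],[0,0,-0.059],[0,0,-0.059],[0,0,-0.059],[0,0,-0.059],[0,0,-0.06],[0,0,-0.059],[0,0,-0.06],[0,0,-0.059],[0,0,-0.06],[0,0,0]], "jaw": [255,255,255,255,255,255,255,255,255,255,255,255,255,255,255,255]}}

```text
clock: 14.2
tcp_pos: [0.5872, -0.0156, 0.4266]
orientation: [3.032, 0.823, -0.009]
contact_force: [0.6, 0.5, -2.2]
grip_width: 0.0573
```

Run:
```python
from h import *
st();snap('wrist','w13')
```

```text
t 14.2 p [ 0.5872 -0.0156  0.4266] x 30.38 z [-0.0055 -0.0016 -1.    ] F [ 0.6  0.5 -2.2] w 0.0573 q [ 0.27  0.35 -0.44  1.72  0.17  1.11  0.31]
```

View pics/w13.png

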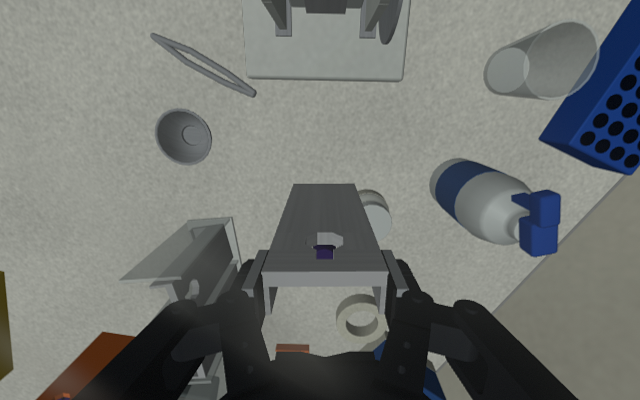

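Wrist view: the held carrier's back and keyhole are at (325,240). The stand base's front edge is at v≈78 and nearly parallel, with the screw out of frame. I'll fit the geometry from w13 and w10.

Run:
```python
from h import *
o,f=load('w13');K=f['intrinsics'];H=f['hand_eye'];z=f['z_map']
v,u=np.mgrid[:400,:640]
C=np.stack([(u-K[0,2])/K[0,0]*z,(v-K[1,2])/K[1,1]*z,z],-1)
T=C@H[:3,:3].T+H[:3,3]   # tool coords
# back plate face: between u 285..365 v 190..262
g=np.zeros((400,640),bool); g[192:262,290:360]=1; g&=(z>0)&(abs(T[...,1])<.05)
B=T[g]; 
for it in range(3):
    A=np.c_[B[:,0],B[:,2],np.ones(len(B))];s=np.linalg.lstsq(A,B[:,1],rcond=None)[0];res=B[:,1]-A@s;B=B[abs(res)<.003]
print('back face y = a x + b z + c',s,len(B),res.std())
# top edge
g=np.zeros((400,640),bool); g[255:300,255:390]=1; E=T[g&(z>0)]; E=E[(E[:,2]>.12)&(E[:,2]<.155)&(abs(E[:,0])<.03)]
q=E[(E[:,2]<.1465)]
print(np.percentile(E[:,2],[2,10,30,50]), 'top pts x',np.percentile(E[:,0],[1,99]))
W=T[200:262,255:390].reshape(-1,3);W=W[(abs(W[:,1]-(s[0]*W[:,0]+s[1]*W[:,2]+s[2]))<.002)]
for zz in (.16,.18,.2,.22,.24):
    k=W[abs(W[:,2]-zz)<.006]; 
    if len(k): print(zz,np.percentile(k[:,0],[0.5,99.5]))
# stand base top front edge in w13
P=cloud(o,f)
Bp=P[0:90,230:420].reshape(-1,3);Bp=Bp[(Bp[:,2]>.015)&(Bp[:,2]<.033)];print(len(Bp),Bp[:,2].mean())
for ang in np.arange(28,34,.5):
    a=np.deg2rad(ang); d=np.array([np.sin(a),-np.cos(a)]); e=np.array([np.cos(a),np.sin(a)])
    h=Bp[:,:2]@d;t=Bp[:,:2]@e; bins=np.linspace(t.min()+.01,t.max()-.01,12)
    ed=np.array([np.percentile(h[(t>=b0)&(t<b1)],98.5) for b0,b1 in zip(bins[:-1],bins[1:])])
    print(ang,np.rad2deg(np.polyfit((bins[1:]+bins[:-1])/2,ed,1)[0]).round(2),ed.mean().round(4),t.min().round(4),t.max().round(4))
```

```text
back face y = a x + b z + c [-0.00168963  0.0029345  -0.01296478] 4351 0.0004546881997747394
[0.13656936 0.14207749 0.14279643 0.14334182] top pts x [-0.0292647   0.02860332]
0.16 [-0.03492528  0.03318634]
0.18 [-0.02902726  0.02824819]
0.2 [-0.02920551  0.02821261]
0.22 [-0.02949335  0.02802584]
0.24 [-0.02952058  0.0276183 ]
10608 0.023629254848185403
28.0 -1.12 0.1776 0.4077 0.5988
28.5 -0.56 0.182 0.4067 0.5973
29.0 -0.04 0.1863 0.4054 0.5959
29.5 0.45 0.1907 0.4041 0.5944
30.0 0.99 0.195 0.4027 0.5934
30.5 1.43 0.1994 0.4011 0.5923
31.0 1.91 0.2038 0.3994 0.5912
31.5 2.41 0.2081 0.3977 0.5901
32.0 2.89 0.2124 0.3959 0.5889
32.5 3.39 0.2167 0.3942 0.5877
33.0 3.85 0.221 0.3924 0.5864
33.5 4.32 0.2253 0.3906 0.5851
```

```bash
cat >> h.py <<'E'
SA=np.deg2rad(29.0)
XS=np.array([-np.sin(SA),np.cos(SA),0]);YS=np.array([-np.cos(SA),-np.sin(SA),0])
SO=np.array([.4919,.1454,0])
def tostand(P): 
    return np.stack([(P-SO)@XS,(P-SO)@YS,P[...,2]],-1)
E
python3 - <<'E'
from h import *
o,f=load('w10');P=tostand(cloud(o,f))
for (u,v) in [(20,58),(40,58),(60,60),(100,75),(130,75),(90,40),(60,100)]: print(u,v,P[v,u].round(4))
# strip plane
S=P[30:100,0:100].reshape(-1,3)
S=S[(S[:,2]>.13)&(S[:,2]<.2)&(abs(S[:,1])<.017)]
h=S[:,0]-(-.0)
best=None
rng=np.random.default_rng(0)
for _ in range(500):
    a,b=S[rng.choice(len(S),2,False)]
    if abs(a[2]-b[2])<.015: continue
    k=(a[0]-b[0])/(a[2]-b[2]);c=a[0]-k*a[2]
    n=(abs(S[:,0]-k*S[:,2]-c)<.001).sum()
    if best is None or n>best[0]: best=(n,k,c)
n,k,c=best
I=S[abs(S[:,0]-k*S[:,2]-c)<.0015]
A=np.c_[I[:,2],I[:,1],np.ones(len(I))];s=np.linalg.lstsq(A,I[:,0],rcond=None)[0];print('strip x=kz+my+c',s,len(I),len(S),'lean',np.rad2deg(np.arctan(s[0])))
res=S[:,0]-np.c_[S[:,2],S[:,1],np.ones(len(S))]@s
hd=S[(res<-.006)]
print('head',len(hd),hd.mean(0),hd.min(0),hd.max(0),np.percentile(res,1))
# strip y-limits
Q=P[0:140,0:150].reshape(-1,3);rs=Q[:,0]-np.c_[Q[:,2],Q[:,1],np.ones(len(Q))]@s
q=Q[(abs(rs)<.002)&(Q[:,2]>.14)&(Q[:,2]<.19)];print('strip y',np.percentile(q[:,1],[1,50,99]))
q=Q[(abs(rs-.008)<.002)&(Q[:,2]>.14)&(Q[:,2]<.19)&(abs(Q[:,1])<.045)];print('board y',np.percentile(q[:,1],[1,99]))
# top view
o,f=load('top0');P=tostand(cloud(o,f));Q=P[180:290,170:290].reshape(-1,3)
q=Q[(Q[:,2]>.19)&(abs(Q[:,1])<.045)];print('top view board top',q.mean(0),np.percentile(q,[5,95],axis=0))
q=Q[(Q[:,2]>.22)&(Q[:,1]<-.05)];print('grip',q.mean(0),np.percentile(q,[5,50,95],axis=0))
o,f=load('side0');P=tostand(cloud(o,f));Q=P.reshape(-1,3)
q=Q[(Q[:,2]>.2)&(abs(Q[:,1])<.045)&(abs(Q[:,0])<.1)];print('side board',np.percentile(q,[5,50,95],axis=0))
q=Q[(Q[:,2]>.15)&(Q[:,1]<-.05)&(Q[:,1]>-.15)&(abs(Q[:,0])<.12)];print('side grip',np.percentile(q,[2,50,98],axis=0))
E
```

```text
20 58 [-0.014   0.0006  0.194 ]
40 58 [-0.0034 -0.0012  0.169 ]
60 60 [-0.0043 -0.0019  0.1542]
100 75 [-0.0084  0.005   0.1212]
130 75 [-0.0122  0.0016  0.0869]
90 40 [-0.0077 -0.0207  0.1273]
60 100 [0.0037 0.0274 0.15  ]
strip x=kz+my+c [ 0.10233313 -0.00453068 -0.02056831] 3726 4519 lean 5.842917056924653
head 588 [-1.53714016e-02  1.55430279e-04  1.94489021e-01] [-0.01915801 -0.00718457  0.18523171] [-0.00651689  0.00774117  0.19999322] -0.016381608000442766
strip y [-0.01938008 -0.00076918  0.04681059]
board y [-0.03628449  0.03749   ]
top view board top [0.00693516 0.00117232 0.2111612 ] [[-0.01198346 -0.03150294  0.19396332]
 [ 0.01983196  0.0338143   0.2190173 ]]
grip [ 0.00797963 -0.08699845  0.2501804 ] [[ 0.00057393 -0.11550441  0.2390327 ]
 [ 0.00744474 -0.08674809  0.25162778]
 [ 0.01719396 -0.05935662  0.25636075]]
side board [[ 0.00357207 -0.03500775  0.20217758]
 [ 0.02013004 -0.0016834   0.21466183]
 [ 0.02601062  0.03252259  0.21768469]]
side grip [[ 0.00321728 -0.11840611  0.15338206]
 [ 0.01713777 -0.07642474  0.24836695]
 [ 0.03198701 -0.05215699  0.255395  ]]
```

```bash
cat >> h.py <<'E'
LEAN=np.deg2rad(5.84); SLOT=np.array([-.0006,-.0088,.157])
def screwframe(L=None):
    L=LEAN if L is None else L
    Z=np.array([0,0,1.])
    xb=XS*np.cos(L)-Z*np.sin(L); zb=XS*np.sin(L)+Z*np.cos(L)
    hinge=SO+.12*Z
    s=hinge-.0123*xb+.072*zb+.0002*YS
    return s,np.stack([xb,YS,zb],1)
def hang(dx,dz,dy=0,L=None):
    s,B=screwframe(L)
    M=np.stack([-B[:,1],-B[:,0],-B[:,2]],1)
    return s+B@np.array([dx,dy,dz])-M@SLOT, M
def where():
    o=r.get_obs();M=R.from_rotvec(o['orientation']).as_matrix();s,B=screwframe()
    d=B.T@(o['tcp_pos']+M@SLOT-s); T=hang(0,0)[1]
    print('slot rel screw (board axes) mm',(d*1e3).round(1),'rot err deg (tool)',np.rad2deg(R.from_matrix(M.T@T).as_rotvec()).round(2),'F board',(B.T@o['contact_force']).round(1),'t',round(o['clock'],2),'w',round(o['grip_width'],4))
E
python3 - <<'E'
from h import *
print(screwframe()[0]); p,M=hang(-.045,.0165);print(p)
where();plan(p,M,n=6,jaw=255)
E
```

```text
[0.49410554 0.14100857 0.19287785]
[0.51201898 0.10992946 0.37095156]
slot rel screw (board axes) mm [-180.3   -2.9   58.1] rot err deg (tool) [-5.92  0.34  1.17] F board [ 0.4  0.5 -3.4] t 14.25 w 0.0574
6 rows
dp [[-0.001, -0.204, 0.077], [-0.002, -0.205, 0.073], [-0.003, -0.206, 0.07], [-0.003, -0.207, 0.067], [-0.005, -0.208, 0.063], [-0.005, -0.209, 0.059]]
tw [[-0.008, 0.0, 0.002], [-0.008, 0.001, 0.002], [-0.008, 0.0, 0.001], [-0.008, 0.001, 0.002], [-0.009, 0.0, 0.001], [-0.008, 0.001, 0.002]]
jaw [255, 255, 255, 255, 255, 255]
```

>>> {"api": "apply_moves", "payload": {"dp": [[-0.001,-0.12,0.04],[-0.002,-0.205,0.073],[-0.003,-0.206,0.07],[-0.003,-0.207,0.067],[-0.005,-0.208,0.063],[-0.005,-0.15,0.04],[0,-0.05,0.01],[0,0,0]], "twist": [[-0.008,0,0.002],[-0.008,0.001,0.002],[-0.008,0,0.001],[-0.008,0.001,0.002],[-0.009,0,0.001],[-0.008,0.001,0.002],[0,0,0],[0,0,0]], "jaw": [255,255,255,255,255,255,255,255]}}

```text
clock: 15.05
tcp_pos: [0.5141, 0.0982, 0.3703]
orientation: [2.954, 0.706, 0.029]
contact_force: [-0.5, -1.1, -1.8]
grip_width: 0.057
```

Run:
```python
from h import *
where();st();snap('wrist','w14');snap('side','s14')
p,M=hang(-.045,.0165);plan(p,M,n=2,jaw=255)
```

```text
slot rel screw (board axes) mm [-56.7   5.   14.7] rot err deg (tool) [ 0.23  0.53 -2.1 ] F board [-0.6  1.  -1.9] t 15.05 w 0.057
t 15.05 p [0.5141 0.0982 0.3703] x 26.85 z [ 0.043  -0.0968 -0.9944] F [-0.5 -1.1 -1.8] w 0.057 q [ 0.05  0.3  -0.46  1.94  0.29  0.95 -0.1 ]
2 rows
dp [[0.013, -0.053, -0.007], [0.015, -0.052, -0.007]]
tw [[0.001, 0.002, -0.009], [0.001, 0.002, -0.009]]
jaw [255, 255]
```

View pics/w14.png

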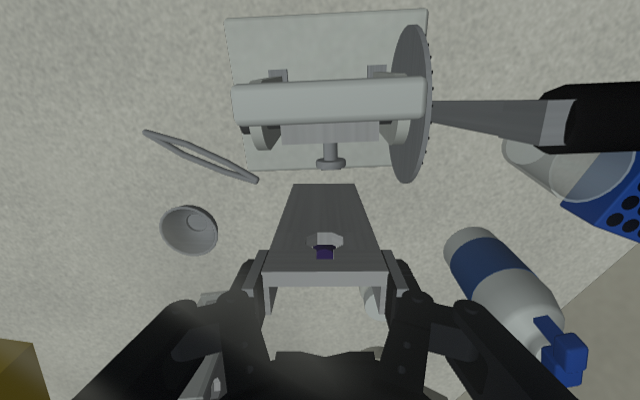

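The wrist camera now shows the board top (y≈105), the screw at (330,160) and the held carrier (its keyhole at 325,240) in one frame, so I can servo relative. Correcting pose.

>>> {"api": "apply_moves", "payload": {"dp": [[0.013,-0.053,-0.007],[0.015,-0.052,-0.007],[0,0,0]], "twist": [[0.001,0.002,-0.009],[0.001,0.002,-0.009],[0,0,0]], "jaw": [255,255,255]}}

```text
clock: 15.45
tcp_pos: [0.5135, 0.1084, 0.3718]
orientation: [2.947, 0.757, 0.041]
contact_force: [0.7, 0.3, -2.7]
grip_width: 0.0575
```

```bash
cat > rel.py <<'E'
from h import *
def rel(fn):
    o,f=load(fn);K=f['intrinsics'];H=f['hand_eye'];z=f['z_map']
    v,u=np.mgrid[:400,:640]
    C=np.stack([(u-K[0,2])/K[0,0]*z,(v-K[1,2])/K[1,1]*z,z],-1)
    T=C@H[:3,:3].T+H[:3,3]; T[z==0]=np.nan
    return o,f,T
if __name__=='__main__':
    where();snap('wrist','w15');o,f,T=rel('w15')
    P=tostand(cloud(o,f)); s,B=screwframe()
    W=cloud(o,f); b=(W-s)@B   # board coords by world calib
    # head points: in front of strip 
    m=(abs(b[...,1])<.012)&(b[...,0]<-.004)&(b[...,0]>-.02)&(abs(b[...,2])<.015)
    q=b[m]; print('head/shank board coords',len(q),np.percentile(q,[1,50,99],axis=0).round(4).tolist())
    t=T[m]; hd=t[q[:,0]<-.0075]; print('head tool x range',np.percentile(hd[:,0],[1,50,99]).round(4),'y',np.percentile(hd[:,1],[1,99]).round(4),'z min',np.percentile(hd[:,2],[1,5]).round(4))
    # board top
    m=(abs(b[...,1])<.036)&(b[...,0]>.0)&(b[...,0]<.035)&(b[...,2]>.02)&(b[...,2]<.035)
    q=b[m];print('board top',np.percentile(q,[1,50,99],axis=0).round(4).tolist()); 
    t=T[m];A=np.c_[t[:,0],t[:,1],np.ones(len(t))];print('top plane z=ax+by+c in tool',np.linalg.lstsq(A,t[:,2],rcond=None)[0].round(4))
    # strip plane visible?
    m=(abs(b[...,1])<.018)&(b[...,0]>.0)&(b[...,0]<.008)&(b[...,2]<.02)&(b[...,2]>-.12)
    t=T[m];print('strip pts',m.sum()); 
    if m.sum()>50:
        A=np.c_[t[:,0],t[:,2],np.ones(len(t))];s_=np.linalg.lstsq(A,t[:,1],rcond=None)[0];print('strip y=ax+bz+c tool',s_.round(4),(t[:,1]-A@s_).std().round(4))
    g=np.zeros((400,640),bool); g[192:262,290:360]=1; g&=(abs(T[...,1])<.05)
    Q=T[g]
    for it in range(3):
        A=np.c_[Q[:,0],Q[:,2],np.ones(len(Q))];s_=np.linalg.lstsq(A,Q[:,1],rcond=None)[0];Q=Q[abs(Q[:,1]-A@s_)<.003]
    print('carrier back',s_.round(4))
    V=T[192:262,255:390].reshape(-1,3);V=V[abs(V[:,1]-(s_[0]*V[:,0]+s_[1]*V[:,2]+s_[2]))<.002]
    k=V[abs(V[:,2]-.2)<.02];print('carrier x',np.percentile(k[:,0],[.5,99.5]).round(4))
    c=f['color'][:,:,::-1];cv2.imwrite('pics/w15z.png',cv2.resize(c[70:310,210:450],(720,600)[::1] if 0 else (600,600)))
E
python3 rel.py
```

```text
slot rel screw (board axes) mm [-47.2  -0.8  17.1] rot err deg (tool) [ 0.02 -0.09 -0.18] F board [ 0.3 -0.7 -2.7] t 15.45 w 0.0575
head/shank board coords 370 [[-0.0109, -0.0073, -0.0043], [-0.0076, -0.0001, 0.004], [-0.0041, 0.0072, 0.0074]]
head tool x range [-0.0087 -0.0016  0.0058] y [-0.0485 -0.045 ] z min [0.1666 0.167 ]
board top [[0.0043, -0.0349, 0.0204], [0.0186, 0.0, 0.0249], [0.0278, 0.035, 0.0267]]
top plane z=ax+by+c in tool [0.0015 0.161  0.1616]
strip pts 9
carrier back [-0.0019  0.0024 -0.013 ]
carrier x [-0.0293  0.0281]
```

View pics/w15z.png

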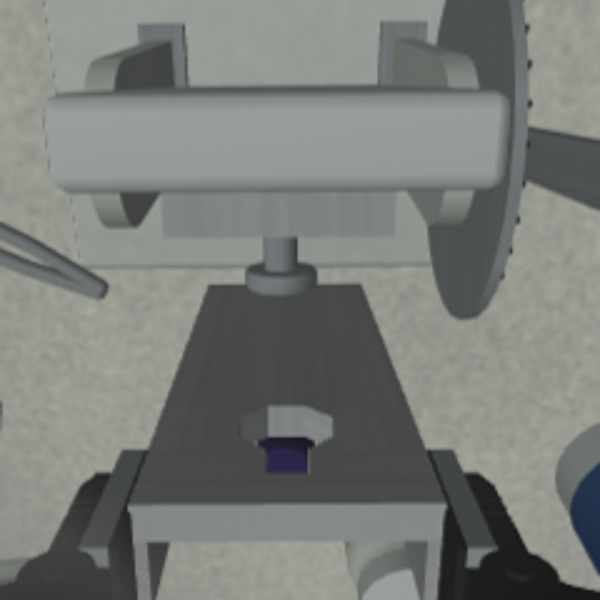

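The where() estimate and the image agree: 0.8 mm lateral offset, hole height within 0.6 mm. Advancing part way.

>>> {"api": "apply_moves", "payload": {"dp": [[-0.004,-0.1,0.002],[-0.003,-0.09,0.002],[0,0,0]], "twist": [[0,0,-0.001],[0,0,0],[0,0,0]], "jaw": [255,255,255]}}

```text
clock: 15.8
tcp_pos: [0.5011, 0.1286, 0.3688]
orientation: [2.947, 0.757, 0.041]
contact_force: [-0.8, 0.4, -2.6]
grip_width: 0.0569
```

Run:
```python
from h import *
where();p,M=hang(-.006,.0165);plan(p,M,n=2,jaw=255)
```

```text
slot rel screw (board axes) mm [-23.4   0.3  16.5] rot err deg (tool) [ 0.04 -0.07 -0.18] F board [ 1.   0.5 -2.5] t 15.8 w 0.0569
2 rows
dp [[0.002, -0.072, 0.0], [0.002, -0.072, 0.0]]
tw [[0.0, 0.0, -0.001], [0.0, -0.001, 0.0]]
jaw [255, 255]
```

Spot on. Inserting over the head.

>>> {"api": "apply_moves", "payload": {"dp": [[0.001,-0.072,0],[0.001,-0.072,0],[0,0,0]], "twist": [[0,0,-0.001],[0,0,0],[0,0,0]], "jaw": [255,255,255]}}

```text
clock: 16.1
tcp_pos: [0.4919, 0.1457, 0.3668]
orientation: [2.945, 0.762, 0.041]
contact_force: [0.0, -0.3, -3.5]
grip_width: 0.0572
```

Run:
```python
from h import *
where();snap('wrist','w16')
c=cv2.imread('pics/w16.png');cv2.imwrite('pics/w16z.png',cv2.resize(c[70:310,210:450],(600,600)))
```

```text
slot rel screw (board axes) mm [-3.8  0.1 16.5] rot err deg (tool) [ 0.03 -0.07  0.02] F board [ 0.1  0.1 -3.5] t 16.1 w 0.0572
```

View pics/w16z.png

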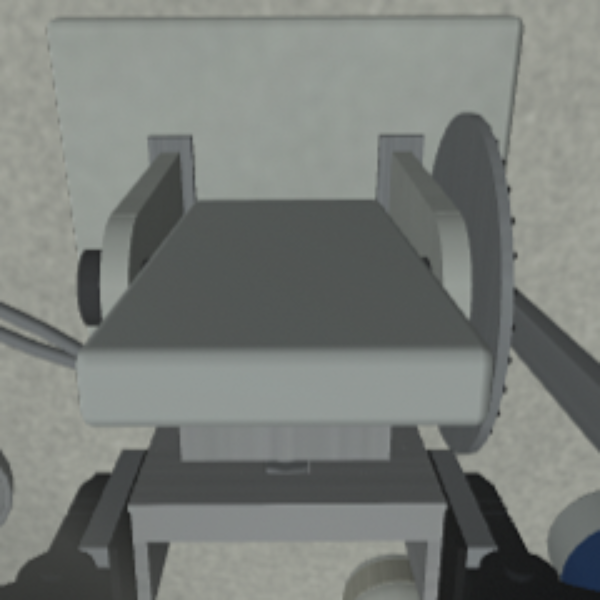

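The plate's back is close to the strip and there is no contact force. Head in hole; go 2.5 mm further.

>>> {"api": "apply_moves", "payload": {"dp": [[0.001,-0.022,0],[0,0,0]], "twist": [[0,0,0],[0,0,0]], "jaw": [255,255]}}

```text
clock: 16.35
tcp_pos: [0.4911, 0.1474, 0.3666]
orientation: [2.945, 0.761, 0.041]
contact_force: [0.9, 0.9, -1.9]
grip_width: 0.0568
```

Run:
```python
from h import *
where();p,M=hang(-.0014,.008);plan(p,M,n=2,jaw=255)
```

```text
slot rel screw (board axes) mm [-2.1 -0.1 16.5] rot err deg (tool) [ 0.07 -0.06 -0.03] F board [ 0.6 -1.2 -1.9] t 16.35 w 0.0568
2 rows
dp [[0.0, -0.002, 0.036], [0.001, -0.002, 0.035]]
tw [[0.0, 0.0, 0.0], [0.001, -0.001, 0.0]]
jaw [255, 255]
```

>>> {"api": "apply_moves", "payload": {"dp": [[0,-0.006,0.036],[0,-0.004,0.035],[0,0,0]], "twist": [[0,0,0],[0,0,0],[0,0,0]], "jaw": [255,255,255]}}

```text
clock: 16.65
tcp_pos: [0.4913, 0.147, 0.3572]
orientation: [2.945, 0.759, 0.041]
contact_force: [-0.5, -0.1, -3.0]
grip_width: 0.0576
```

Run:
```python
from h import *
where();p,M=hang(-.001,.001);plan(p,M,n=2,jaw=255)
```

```text
slot rel screw (board axes) mm [-1.6  0.   7.1] rot err deg (tool) [ 0.09 -0.05 -0.1 ] F board [ 0.5  0.5 -3. ] t 16.65 w 0.0576
2 rows
dp [[0.001, -0.002, 0.026], [0.0, -0.001, 0.025]]
tw [[0.0, 0.0, 0.0], [0.001, 0.0, -0.001]]
jaw [255, 255]
```

Shank is in the slot with no resistance. Lowering the rest.

>>> {"api": "apply_moves", "payload": {"dp": [[0,-0.003,0.025],[0,-0.002,0.022],[0,0,0]], "twist": [[0,0,0],[0,0,0],[0,0,0]], "jaw": [255,255,255]}}

```text
clock: 16.95
tcp_pos: [0.4914, 0.1466, 0.3507]
orientation: [2.945, 0.758, 0.04]
contact_force: [0.3, 1.5, -2.2]
grip_width: 0.057
```

Run:
```python
from h import *
where()
```

```text
slot rel screw (board axes) mm [-1.4  0.2  0.6] rot err deg (tool) [ 0.09 -0.02 -0.14] F board [ 1.4 -1.  -2.1] t 16.95 w 0.057
```

>>> {"api": "apply_moves", "payload": {"dp": [[0,-0.004,0.012],[0,-0.002,0.01]], "twist": [[0,0,0],[0,0,0]], "jaw": [255,255]}}

```text
clock: 17.15
tcp_pos: [0.4914, 0.147, 0.3491]
orientation: [2.944, 0.757, 0.041]
contact_force: [-5.9, -3.0, 13.8]
grip_width: 0.0579
```

Run:
```python
from h import *
where()
```

```text
slot rel screw (board axes) mm [-1.  -0.1 -0.9] rot err deg (tool) [ 0.16 -0.04 -0.16] F board [-1.2  6.6 13.7] t 17.15 w 0.0579
```

Bottomed in the slot (14 N upward reaction). Opening slightly.

>>> {"api": "apply_moves", "payload": {"dp": [[0,0,-0.006],[0,0,0],[0,0,0],[0,0,0],[0,0,0]], "twist": [[0,0,0],[0,0,0],[0,0,0],[0,0,0],[0,0,0]], "jaw": [255,70,55,55,55]}}

```text
clock: 17.65
tcp_pos: [0.4922, 0.1476, 0.3512]
orientation: [2.944, 0.757, 0.047]
contact_force: [0.6, -0.5, 0.1]
grip_width: 0.0671
```

Run:
```python
from h import *
where();snap('wrist','w17');snap('side','s17')
c=cv2.imread('pics/w17.png');d=cv2.imread('pics/s17.png')
cv2.imwrite('pics/w17z.png',np.hstack([cv2.resize(c[70:310,210:450],(400,400)),cv2.resize(d[180:360,260:440],(400,400))]))
```

```text
slot rel screw (board axes) mm [-1.2 -1.6  1.2] rot err deg (tool) [ 0.2  -0.25 -0.17] F board [-0.8 -0.3  0. ] t 17.65 w 0.0671
```

View pics/w17z.png

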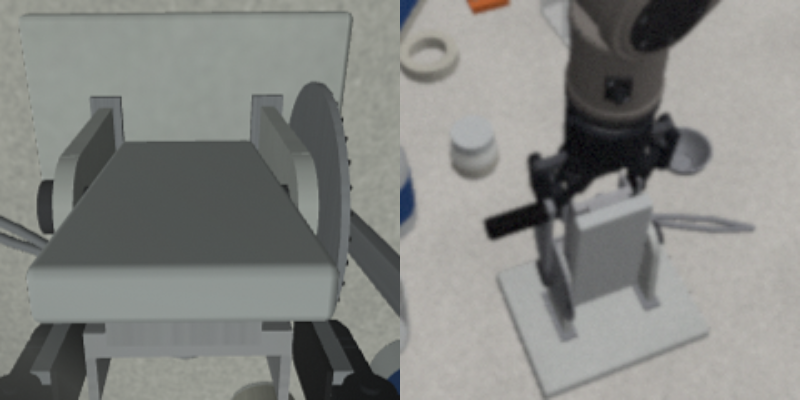

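The carrier stays on the screw with both fingers clear. Retreating along the tool axis.

>>> {"api": "apply_moves", "payload": {"dp": [[-0.01,0,-0.1],[0,0,-0.25],[0,0,-0.3],[0,0,-0.2],[0,0,0]], "twist": [[0,0,0],[0,0,0],[0,0,0],[0,0,0],[0,0,0]], "jaw": [55,55,55,55,55]}}

```text
clock: 18.25
tcp_pos: [0.4845, 0.1569, 0.4585]
orientation: [2.945, 0.759, 0.044]
contact_force: [-0.6, -0.3, 0.2]
grip_width: 0.0667
```

Run:
```python
from h import *
where();st();snap('wrist','w18');snap('side','s18');snap('top','t18')
o,f=load('w18');W=cloud(o,f);s,B=screwframe();b=(W-s)@B
m=(b[...,0]<.006)&(b[...,0]>-.06)&(abs(b[...,1])<.04)&(b[...,2]>.005)&(b[...,2]<.03)
q=b[m];print('carrier top in board coords',len(q),np.percentile(q,[1,10,50,90,99],axis=0).round(4).tolist())
d=cv2.imread('pics/s18.png')
cv2.imwrite('pics/w18z.png',np.hstack([cv2.resize(cv2.imread('pics/w18.png'),(400,400)),cv2.resize(d[180:360,260:440],(400,400))]))
```

```text
slot rel screw (board axes) mm [-1.000e-01  9.000e-01  1.091e+02] rot err deg (tool) [ 0.13 -0.16 -0.1 ] F board [-0.   0.7  0.2] t 18.25 w 0.0667
t 18.25 p [0.4845 0.1569 0.4585] x 28.92 z [ 0.0529 -0.0895 -0.9946] F [-0.6 -0.3  0.2] w 0.0667 q [-0.01  0.19 -0.52  1.86  0.22  1.13 -0.11]
carrier top in board coords 939 [[-0.0204, -0.0298, 0.0054], [-0.0121, -0.0275, 0.011], [-0.0018, -0.0003, 0.0137], [0.0044, 0.0254, 0.0208], [0.0057, 0.0277, 0.0222]]
```

View pics/w18z.png

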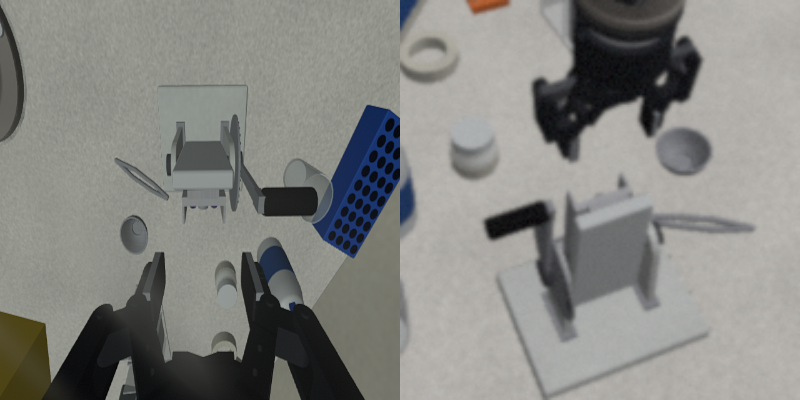

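The carrier hangs on the screw, its top edge measured 13.7 mm above the screw (nominal 14.5). Next: locate the lever's bar and plan the lever motion.

Run:
```python
from h import *
o,f=load('w18');P=tostand(cloud(o,f))
m=(P[...,1]<-.055)&(P[...,1]>-.13)&(P[...,2]>.2)&(P[...,2]<.27)&(abs(P[...,0]-.013)<.04)
q=P[m];print(len(q),np.percentile(q,[1,50,99],axis=0).round(4).tolist())
for y in (-.105,-.09,-.075,-.065):
    k=q[abs(q[:,1]-y)<.004];print(y,len(k),k[:,2].max().round(4),k[k[:,2]>k[:,2].max()-.004][:,0].mean().round(4),np.percentile(k[:,0],[2,98]).round(4))
L=LEAN
g=SO+XS*.125*np.sin(L)-YS*.090+np.array([0,0,.12+.125*np.cos(L)]);print('grip world',g)
M1=Rd(119)
p,M=plan([g[0],g[1],.47],M1,n=12,jaw=40)
```

```text
3059 [[0.0047, -0.1178, 0.2052], [0.0159, -0.0837, 0.2512], [0.0227, -0.0575, 0.2546]]
-0.105 363 0.255 0.014 [0.0053 0.0227]
-0.09 346 0.2549 0.0139 [0.0049 0.0225]
-0.075 350 0.255 0.0137 [0.0051 0.0225]
-0.065 436 0.255 0.0132 [0.006  0.0223]
grip world [0.56444955 0.20015703 0.24435124]
12 rows
dp [[0.064, 0.001, -0.011], [0.063, 0.009, -0.011], [0.062, 0.018, -0.01], [0.059, 0.025, -0.01], [0.055, 0.033, -0.01], [0.05, 0.04, -0.01], [0.045, 0.046, -0.01], [0.039, 0.051, -0.01], [0.032, 0.056, -0.01], [0.024, 0.059, -0.01], [0.016, 0.062, -0.01], [0.008, 0.063, -0.011]]
tw [[0.003, 0.003, -0.063], [0.003, 0.003, -0.062], [0.003, 0.003, -0.063], [0.003, 0.003, -0.062], [0.003, 0.004, -0.063], [0.003, 0.003, -0.062], [0.003, 0.004, -0.063], [0.003, 0.003, -0.062], [0.003, 0.004, -0.063], [0.003, 0.003, -0.062], [0.003, 0.004, -0.063], [0.003, 0.003, -0.062]]
jaw [40, 40, 40, 40, 40, 40, 40, 40, 40, 40, 40, 40]
```

>>> {"api": "apply_moves", "payload": {"dp": [[0.064,0.001,-0.011],[0.063,0.009,-0.011],[0.062,0.018,-0.01],[0.059,0.025,-0.01],[0.055,0.033,-0.01],[0.05,0.04,-0.01],[0.045,0.046,-0.01],[0.039,0.051,-0.01],[0.032,0.056,-0.01],[0.024,0.059,-0.01],[0.016,0.062,-0.01],[0.008,0.05,-0.011],[0,0,0]], "twist": [[0.003,0.003,-0.04],[0.003,0.003,-0.062],[0.003,0.003,-0.063],[0.003,0.003,-0.062],[0.003,0.004,-0.063],[0.003,0.003,-0.062],[0.003,0.004,-0.063],[0.003,0.003,-0.062],[0.003,0.004,-0.063],[0.003,0.003,-0.062],[0.003,0.004,-0.063],[0.003,0.003,-0.062],[0,0,0]], "jaw": [40,40,40,40,40,40,40,40,40,40,40,40,40]}}

```text
clock: 19.7
tcp_pos: [0.5634, 0.1939, 0.4476]
orientation: [-1.563, -2.694, 0.039]
contact_force: [0.2, 0.5, -0.9]
grip_width: 0.0718
```

```bash
cat >> h.py <<'E'
def grip(L,yy=-.092,dz=0): 
    return SO+XS*.125*np.sin(L)+YS*yy+np.array([0,0,.12+.125*np.cos(L)+dz+.155])
def wl():
    o=r.get_obs();M=R.from_rotvec(o['orientation']).as_matrix();q=tostand(o['tcp_pos']+M[:,2]*.155)
    print('grasp pt in stand',q.round(4),'lean',np.rad2deg(np.arctan2(q[0],q[2]-.12)).round(2),'rad',np.hypot(q[0],q[2]-.12).round(4),'F stand',(np.array([XS@o['contact_force'],YS@o['contact_force'],o['contact_force'][2]])).round(1))
E
python3 - <<'E'
from h import *
st();snap('wrist','w19');wl();plan(grip(np.deg2rad(6.1)),Rd(119),n=3,jaw=40)
E
```

```text
t 19.7 p [0.5634 0.1939 0.4476] x 119.74 z [-0.0359 -0.0078 -0.9993] F [ 0.2  0.5 -0.9] w 0.0718 q [ 0.14  0.42 -0.77  1.65  0.29  1.23  1.4 ]
grasp pt in stand [ 0.0093 -0.0801  0.2925] lean 3.1 rad 0.1727 F stand [-0.5  0.3  0.2]
3 rows
dp [[0.014, 0.023, 0.133], [0.014, 0.021, 0.133], [0.015, 0.019, 0.134]]
tw [[-0.006, -0.002, 0.002], [-0.006, -0.001, 0.001], [-0.005, -0.002, 0.002]]
jaw [40, 40, 40]
```

View pics/w19.png

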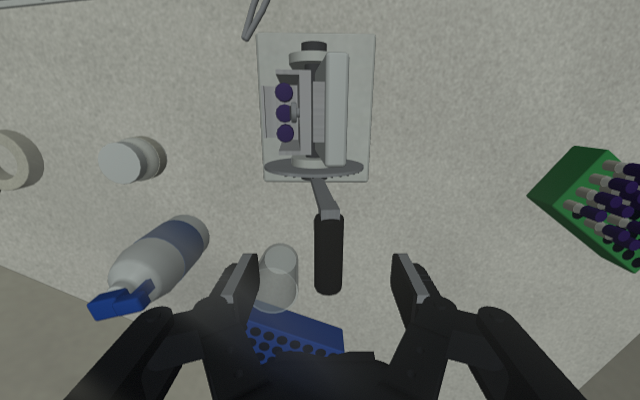

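The hung carrier with its three caps is at (285,113), the lever bar at (328,255) between the jaws. Descending onto the bar.

>>> {"api": "apply_moves", "payload": {"dp": [[0.014,0.023,0.133],[0.014,0.021,0.133],[0.013,0.019,0.11],[0,0,0]], "twist": [[-0.006,-0.002,0.002],[-0.006,-0.001,0.001],[-0.005,-0.002,0.002],[0,0,0]], "jaw": [40,40,40,40]}}

```text
clock: 20.15
tcp_pos: [0.5646, 0.2002, 0.3978]
orientation: [-1.616, -2.693, 0.006]
contact_force: [-0.3, -0.5, -0.3]
grip_width: 0.0719
```

Run:
```python
from h import *
st();wl();plan(grip(np.deg2rad(6.1)),Rd(119),n=1,jaw=40)
```

```text
t 20.15 p [0.5646 0.2002 0.3978] x 118.07 z [-0.0027 -0.0028 -1.    ] F [-0.3 -0.5 -0.3] w 0.0719 q [ 0.11  0.46 -0.74  1.71  0.34  1.11  1.33]
grasp pt in stand [ 0.0126 -0.0896  0.2428] lean 5.84 rad 0.1234 F stand [-0.3  0.6 -0.3]
1 rows
dp [[0.005, 0.015, -0.013]]
tw [[-0.002, 0.001, -0.008]]
jaw [40]
```

>>> {"api": "apply_moves", "payload": {"dp": [[0.006,0.015,-0.008],[0,0,0],[0,0,0],[0,0,0],[0,0,0],[0,0,0],[0,0,0]], "twist": [[-0.002,0.001,-0.008],[0,0,0],[0,0,0],[0,0,0],[0,0,0],[0,0,0],[0,0,0]], "jaw": [60,140,255,255,255,255,255], "grip_force": 30}}

```text
clock: 20.85
tcp_pos: [0.5657, 0.2013, 0.4003]
orientation: [1.598, 2.704, 0.002]
contact_force: [0.8, 0.1, -1.8]
grip_width: 0.019
```

Run:
```python
from h import *
o,M=st();wl()
o=r.get_obs();q=tostand(o['tcp_pos']+M[:,2]*.155)
L0=np.arctan2(q[0],q[2]-.12);rad=np.hypot(q[0],q[2]-.12)
p=None;Mm=None
# arc in 16 steps to 40
n=16
for i in range(1,n+1):
    L=L0+(np.deg2rad(40)-L0)*i/n
    if i%4==0: print(i,(rad*np.sin(L)-q[0]).round(4),(rad*np.cos(L)+.12-q[2]).round(4))
Ls=L0+(np.deg2rad(40)-L0)*np.arange(n+1)/n
d=np.diff(np.c_[rad*np.sin(Ls),rad*np.cos(Ls)],axis=0)
tx=M.T@XS;print(tx, 'tool dp rows'); print([(np.array([a*tx[0],a*tx[1],-b])/.12).round(3).tolist() for a,b in d])
```

```text
t 20.85 p [0.5657 0.2013 0.4003] x 118.85 z [ 1.2e-03  8.0e-04 -1.0e+00] F [ 0.8  0.1 -1.8] w 0.019 q [ 0.11  0.46 -0.75  1.71  0.34  1.11  1.34]
grasp pt in stand [ 0.0132 -0.0919  0.2453] lean 5.99 rad 0.126 F stand [-0.3 -0.7 -1.8]
4 0.0184 -0.0033
8 0.0361 -0.0093
12 0.0527 -0.0179
16 0.0679 -0.0288
[ 9.99996458e-01 -2.65731808e-03  1.49834834e-04] tool dp rows
[[0.039, -0.0, 0.005], [0.038, -0.0, 0.006], [0.038, -0.0, 0.008], [0.038, -0.0, 0.009], [0.038, -0.0, 0.01], [0.037, -0.0, 0.012], [0.037, -0.0, 0.013], [0.036, -0.0, 0.015], [0.036, -0.0, 0.016], [0.035, -0.0, 0.017], [0.034, -0.0, 0.018], [0.034, -0.0, 0.02], [0.033, -0.0, 0.021], [0.032, -0.0, 0.022], [0.031, -0.0, 0.023], [0.03, -0.0, 0.024]]
```

>>> {"api": "apply_moves", "payload": {"dp": [[0.039,0,0.005],[0.038,0,0.006],[0.038,0,0.008],[0.038,0,0.009],[0.038,0,0.01]], "twist": [[0,0,0],[0,0,0],[0,0,0],[0,0,0],[0,0,0]], "jaw": [255,255,255,255,255]}}

```text
clock: 21.35
tcp_pos: [0.5612, 0.2096, 0.3995]
orientation: [1.603, 2.674, -0.02]
contact_force: [0.3, -9.6, 8.1]
grip_width: 0.0189
```

```bash
cat > arc.py <<'E'
from h import *
import sys
o,M=st();wl();n=int(sys.argv[1]);Lt=float(sys.argv[2])
q=tostand(o['tcp_pos']+M[:,2]*.155);L0=np.arctan2(q[0],q[2]-.12)
p=o['tcp_pos']
Ls=L0+(np.deg2rad(Lt)-L0)*np.arange(n+1)/n
off=q-np.array([.125*np.sin(L0),-.092,.12+.125*np.cos(L0)])
M1=Rd(119);rows=[];tw=[]
rv=R.from_matrix(M.T@M1).as_rotvec()/n/np.deg2rad(120)
for i in range(n):
    d=.125*(np.sin(Ls[i+1])-np.sin(Ls[i]))*XS+np.array([0,0,.125*(np.cos(Ls[i+1])-np.cos(Ls[i]))])
    d-= (XS*off[0]+YS*off[1]+np.array([0,0,off[2]]))/n
    rows.append((M.T@d/.12).round(3).tolist());tw.append(rv.round(4).tolist())
print(rows);print(tw)
E
python3 arc.py 10 40
```

```text
t 21.35 p [0.5612 0.2096 0.3995] x 118.11 z [ 0.0137 -0.0228 -0.9996] F [ 0.3 -9.6  8.1] w 0.0189 q [ 0.09  0.45 -0.74  1.71  0.36  1.11  1.3 ]
grasp pt in stand [ 0.0184 -0.0919  0.2446] lean 8.42 rad 0.1259 F stand [-8.5  4.3  8.1]
[[0.057, -0.001, 0.009], [0.056, -0.001, 0.012], [0.055, -0.001, 0.015], [0.055, -0.001, 0.018], [0.053, -0.001, 0.021], [0.052, -0.001, 0.024], [0.051, -0.001, 0.027], [0.049, -0.001, 0.03], [0.048, -0.001, 0.033], [0.046, -0.001, 0.035]]
[[0.0001, 0.0013, -0.0007], [0.0001, 0.0013, -0.0007], [0.0001, 0.0013, -0.0007], [0.0001, 0.0013, -0.0007], [0.0001, 0.0013, -0.0007], [0.0001, 0.0013, -0.0007], [0.0001, 0.0013, -0.0007], [0.0001, 0.0013, -0.0007], [0.0001, 0.0013, -0.0007], [0.0001, 0.0013, -0.0007]]
```

>>> {"api": "apply_moves", "payload": {"dp": [[0.075,0,0.01],[0.075,0,0.012],[0.075,0,0.013],[0.075,0,0.015]], "twist": [[0,0.006,-0.003],[0,0.006,-0.003],[0,0.006,-0.002],[0,0.006,0]], "jaw": [255,255,255,255]}}

```text
clock: 21.75
tcp_pos: [0.5509, 0.2285, 0.3954]
orientation: [1.612, 2.694, -0.002]
contact_force: [3.5, -9.4, 1.0]
grip_width: 0.0189
```

```bash
python3 arc.py 8 40
```

```text
t 21.75 p [0.5509 0.2285 0.3954] x 118.22 z [ 0.001  -0.0023 -1.    ] F [ 3.5 -9.4  1. ] w 0.0189 q [ 0.07  0.46 -0.75  1.72  0.35  1.1   1.27]
grasp pt in stand [ 0.0437 -0.0918  0.2404] lean 19.95 rad 0.1281 F stand [-9.9  1.5  1. ]
[[0.041, -0.0, 0.019], [0.041, -0.0, 0.021], [0.04, -0.0, 0.023], [0.039, -0.0, 0.025], [0.038, -0.0, 0.027], [0.037, -0.0, 0.028], [0.036, -0.0, 0.03], [0.035, -0.0, 0.031]]
[[-0.0, 0.0002, -0.0008], [-0.0, 0.0002, -0.0008], [-0.0, 0.0002, -0.0008], [-0.0, 0.0002, -0.0008], [-0.0, 0.0002, -0.0008], [-0.0, 0.0002, -0.0008], [-0.0, 0.0002, -0.0008], [-0.0, 0.0002, -0.0008]]
```

>>> {"api": "apply_moves", "payload": {"dp": [[0.065,0,0.03],[0.065,0,0.032],[0.06,0,0.034],[0.06,0,0.036]], "twist": [[0,0.004,-0.002],[0,0.004,-0.002],[0,0.004,-0.001],[0,0.004,0]], "jaw": [255,255,255,255]}}

```text
clock: 22.15
tcp_pos: [0.5415, 0.2457, 0.3829]
orientation: [-1.608, -2.688, -0.006]
contact_force: [0.6, -8.8, 7.4]
grip_width: 0.0186
```

```bash
python3 arc.py 4 40
```

```text
t 22.15 p [0.5415 0.2457 0.3829] x 118.22 z [-0.0057  0.0077 -1.    ] F [ 0.6 -8.8  7.4] w 0.0186 q [ 0.04  0.47 -0.75  1.74  0.35  1.08  1.23]
grasp pt in stand [ 0.0652 -0.0918  0.2279] lean 31.12 rad 0.1261 F stand [-8.   3.7  7.4]
[[0.033, 0.0, 0.024], [0.032, 0.0, 0.025], [0.031, 0.0, 0.026], [0.03, 0.0, 0.027]]
[[-0.0002, -0.0011, -0.0016], [-0.0002, -0.0011, -0.0016], [-0.0002, -0.0011, -0.0016], [-0.0002, -0.0011, -0.0016]]
```

>>> {"api": "apply_moves", "payload": {"dp": [[0.055,0,0.036],[0.05,0,0.036],[0.04,0,0.03]], "twist": [[0,0.001,-0.002],[0,0.001,-0.002],[0,0,0]], "jaw": [255,255,255]}}

```text
clock: 22.45
tcp_pos: [0.5353, 0.2568, 0.3739]
orientation: [-1.607, -2.697, 0.002]
contact_force: [-1.6, -6.6, 9.1]
grip_width: 0.0186
```

```bash
python3 arc.py 2 40
cat > lean.py <<'E'
from h import *
import sys
# measure board lean from wrist + side depth
def meas(fn):
    o,f=load(fn);P=tostand(cloud(o,f)).reshape(-1,3);P=P[~np.isnan(P[:,0])]
    Q=P[(abs(P[:,1])<.03)&(P[:,2]>.05)&(P[:,2]<.24)&(abs(P[:,0])<.12)]
    rng=np.random.default_rng(0);res={}
    out=[]
    R_=Q
    for rep in range(4):
        best=(0,)
        if len(R_)<60:break
        for _ in range(800):
            a,b=R_[rng.choice(len(R_),2,False)][:,[0,2]];d=b-a;l=np.hypot(*d)
            if l<.02: continue
            nrm=np.array([d[1],-d[0]])/l
            c=abs((R_[:,[0,2]]-a)@nrm)<.0015
            if c.sum()>best[0]: best=(c.sum(),c)
        I=R_[best[1]];c0=I[:,[0,2]].mean(0);v=np.linalg.svd(I[:,[0,2]]-c0,full_matrices=False)[2][0]
        ang=np.rad2deg(np.arctan2(v[0],v[1]));ang=(ang+90)%180-90
        n=np.array([np.cos(np.deg2rad(ang)),-np.sin(np.deg2rad(ang))]);off=(c0-[0,.12])@n
        out.append((len(I),round(ang,2),'offset from hinge %.4f'%off, I[:,2].min().round(3),I[:,2].max().round(3)))
        R_=R_[~best[1]]
    print(fn,*out,sep='\n  ')
    B=P[(P[:,1]<-.066)&(P[:,1]>-.112)&(P[:,2]>.15)&(P[:,2]<.27)&(abs(P[:,0]-.05)<.08)]
    if len(B)>50: 
        k=B[B[:,2]>np.percentile(B[:,2],97)-.012]; print('  bar pts',len(k),np.percentile(k,[1,50,99],axis=0).round(4).tolist())
for n,fn in zip(sys.argv[1::2],sys.argv[2::2]):
    snap(n,fn);meas(fn)
E
python3 lean.py wrist w20 side s20; python3 -c "
import cv2,numpy as np
c=cv2.imread('pics/w20.png');d=cv2.imread('pics/s20.png')
cv2.imwrite('pics/w20z.png',np.hstack([cv2.resize(c,(400,400)),cv2.resize(d[180:360,260:440],(400,400))]))"
```

```text
t 22.45 p [0.5353 0.2568 0.3739] x 118.42 z [-2.3e-03  2.0e-04 -1.0e+00] F [-1.6 -6.6  9.1] w 0.0186 q [ 0.01  0.48 -0.75  1.75  0.37  1.06  1.2 ]
grasp pt in stand [ 0.0766 -0.0917  0.2189] lean 37.76 rad 0.1251 F stand [-5.   4.6  9.1]
[[0.016, 0.001, 0.013], [0.016, 0.001, 0.013]]
[[-0.0005, -0.0003, -0.0024], [-0.0005, -0.0003, -0.0024]]
w20
  (4837, np.float64(-88.06), 'offset from hinge 0.0765', np.float64(0.193), np.float64(0.197))
  (3939, np.float64(38.12), 'offset from hinge -0.0167', np.float64(0.129), np.float64(0.199))
  (2661, np.float64(-67.95), 'offset from hinge 0.0908', np.float64(0.187), np.float64(0.208))
  (2238, np.float64(39.07), 'offset from hinge -0.0335', np.float64(0.093), np.float64(0.209))
  bar pts 6108 [[0.0269, -0.1036, 0.2571], [0.0675, -0.0805, 0.2639], [0.1268, -0.0742, 0.2699]]
s20
  (228, np.float64(-81.64), 'offset from hinge 0.0816', np.float64(0.191), np.float64(0.2))
  (142, np.float64(-82.16), 'offset from hinge 0.0783', np.float64(0.188), np.float64(0.196))
  (98, np.float64(38.4), 'offset from hinge -0.0163', np.float64(0.129), np.float64(0.2))
  (88, np.float64(-78.05), 'offset from hinge 0.0871', np.float64(0.194), np.float64(0.204))
  bar pts 46 [[0.0682, -0.1084, 0.2561], [0.0998, -0.103, 0.2654], [0.1254, -0.0746, 0.2694]]
```

View pics/w20z.png

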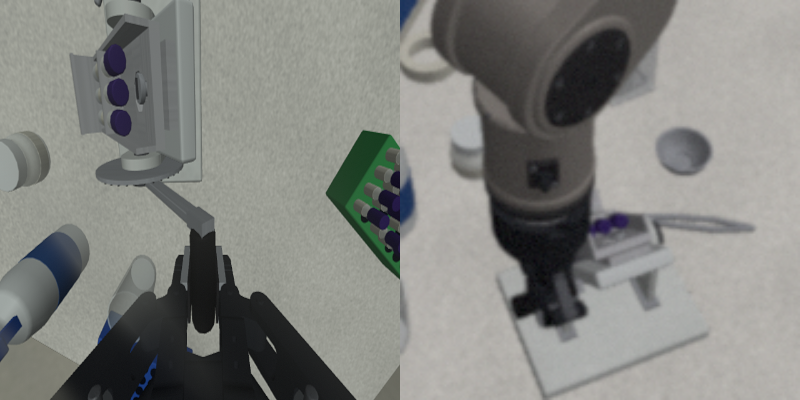

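The lever is now at about 38° by pose (37.8) and plate fit (38.1). The carrier is still hung. One small step more.

>>> {"api": "apply_moves", "payload": {"dp": [[0.032,0,0.026]], "twist": [[0,0,-0.002]], "jaw": [255]}}

```text
clock: 22.65
tcp_pos: [0.5339, 0.2594, 0.3717]
orientation: [1.603, 2.701, -0.004]
contact_force: [-2.2, -5.7, 10.5]
grip_width: 0.0187
```

```bash
python3 arc.py 1 40; python3 lean.py wrist w21
```

```text
t 22.65 p [0.5339 0.2594 0.3717] x 118.62 z [-8.0e-04 -2.4e-03 -1.0e+00] F [-2.2 -5.7 10.5] w 0.0187 q [ 0.01  0.48 -0.75  1.75  0.37  1.06  1.2 ]
grasp pt in stand [ 0.0791 -0.0918  0.2167] lean 39.28 rad 0.1249 F stand [-4.   4.7 10.5]
[[0.011, 0.002, 0.008]]
[[-0.0009, 0.0008, -0.0032]]
w21
  (4925, np.float64(-83.06), 'offset from hinge 0.0794', np.float64(0.19), np.float64(0.199))
  (4001, np.float64(39.27), 'offset from hinge -0.0165', np.float64(0.129), np.float64(0.198))
  (2596, np.float64(57.31), 'offset from hinge -0.0351', np.float64(0.106), np.float64(0.198))
  (2339, np.float64(40.55), 'offset from hinge -0.0336', np.float64(0.095), np.float64(0.208))
  bar pts 6311 [[0.0285, -0.1033, 0.2573], [0.0697, -0.0803, 0.2647], [0.1288, -0.0741, 0.2699]]
```

>>> {"api": "apply_moves", "payload": {"dp": [[0.018,0,0.015]], "twist": [[0,0,-0.002]], "jaw": [255]}}

```text
clock: 22.8
tcp_pos: [0.5332, 0.2608, 0.3708]
orientation: [1.596, 2.702, -0.006]
contact_force: [-1.5, -6.0, 10.7]
grip_width: 0.019
```

```bash
python3 arc.py 1 40; python3 lean.py wrist w22 | sed -n 1,3p
```

```text
t 22.8 p [0.5332 0.2608 0.3708] x 118.86 z [ 0.001  -0.0054 -1.    ] F [-1.5 -6.  10.7] w 0.019 q [ 0.    0.48 -0.75  1.75  0.37  1.06  1.2 ]
grasp pt in stand [ 0.0801 -0.0918  0.2158] lean 39.89 rad 0.1249 F stand [-4.6  4.2 10.7]
[[0.002, 0.002, 0.001]]
[[-0.0008, 0.0025, -0.0012]]
w22
  (4934, np.float64(-84.5), 'offset from hinge 0.0780', np.float64(0.19), np.float64(0.198))
  (4092, np.float64(39.91), 'offset from hinge -0.0165', np.float64(0.129), np.float64(0.198))
```

39.9° by both estimates. Releasing the bar.

>>> {"api": "apply_moves", "payload": {"dp": [[0,0,0],[0,0,0],[0,0,0],[0,0,0],[0,0,0]], "twist": [[0,0,0],[0,0,0],[0,0,0],[0,0,0],[0,0,0]], "jaw": [255,150,90,60,60]}}

```text
clock: 23.35
tcp_pos: [0.5327, 0.2618, 0.3712]
orientation: [1.595, 2.702, -0.005]
contact_force: [-0.5, 0.7, 0.5]
grip_width: 0.0653
```

```bash
python3 arc.py 1 40; python3 lean.py wrist w23 | sed -n 1,3p
```

```text
t 23.35 p [0.5327 0.2618 0.3712] x 118.89 z [ 0.0017 -0.0044 -1.    ] F [-0.5  0.7  0.5] w 0.0653 q [-0.    0.48 -0.75  1.75  0.37  1.06  1.2 ]
grasp pt in stand [ 0.0813 -0.092   0.2162] lean 40.2 rad 0.1259 F stand [0.9 0.1 0.5]
[[-0.008, -0.0, 0.003]]
[[-0.0003, 0.0022, -0.001]]
w23
  (4962, np.float64(-85.66), 'offset from hinge 0.0769', np.float64(0.19), np.float64(0.197))
  (4157, np.float64(40.11), 'offset from hinge -0.0166', np.float64(0.13), np.float64(0.198))
```

View pics/w23.png

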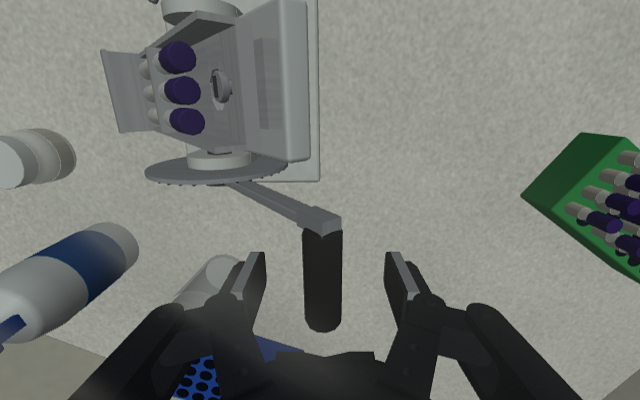

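The bar at (322,280) is free between the fingers, and the screw head at (221,87) sits in the keyhole. Going up and away.

>>> {"api": "apply_moves", "payload": {"dp": [[0,0,-0.2],[0,0,-0.35],[0,0,-0.35],[0,0.05,-0.1],[0,0.3,0],[0,0.3,0],[0,0,0]], "twist": [[0,0,0],[0,0,0],[0,0,0],[0,0,0],[0,0,0],[0,0,0],[0,0,0]], "jaw": [60,60,60,60,60,60,60]}}

```text
clock: 24.1
tcp_pos: [0.6024, 0.3004, 0.4958]
orientation: [1.597, 2.701, -0.006]
contact_force: [0.2, 0.2, -0.3]
grip_width: 0.0656
```

```bash
python3 lean.py wrist w24 side s24 top t24
python3 - <<'E'
from h import *
st()
o,f=load('w24');W=cloud(o,f);L=np.deg2rad(40);s,B=screwframe(L);b=(W-s)@B
m=(abs(b[...,1])<.035)&(b[...,0]<.006)&(b[...,0]>-.006)&(b[...,2]>0)&(b[...,2]<.022)
q=b[m];print('plate top region',len(q));
if len(q): print('carrier top z_b pctl',np.percentile(q,[1,50,97,99],axis=0).round(4).tolist())
c=f['color'][:,:,::-1]; d=cv2.imread('pics/s24.png');e=cv2.imread('pics/t24.png')
cv2.imwrite('pics/w24z.png',np.vstack([np.hstack([cv2.resize(c,(400,300)),cv2.resize(d[190:350,250:440],(400,300))]),np.hstack([cv2.resize(d,(400,300)),cv2.resize(e,(400,300))])]))
E
```

```text
w24
  (1110, np.float64(40.81), 'offset from hinge -0.0337', np.float64(0.093), np.float64(0.207))
  (832, np.float64(39.77), 'offset from hinge -0.0162', np.float64(0.085), np.float64(0.198))
  (667, np.float64(58.54), 'offset from hinge -0.0355', np.float64(0.11), np.float64(0.197))
  (724, np.float64(-51.46), 'offset from hinge -0.0577', np.float64(0.075), np.float64(0.111))
  bar pts 1424 [[0.0708, -0.1114, 0.2173], [0.0807, -0.088, 0.2235], [0.0898, -0.0666, 0.2261]]
s24
  (236, np.float64(-76.89), 'offset from hinge 0.0839', np.float64(0.187), np.float64(0.201))
  (172, np.float64(55.59), 'offset from hinge -0.0329', np.float64(0.106), np.float64(0.199))
  (134, np.float64(56.61), 'offset from hinge -0.0375', np.float64(0.11), np.float64(0.195))
  (124, np.float64(41.84), 'offset from hinge -0.0324', np.float64(0.095), np.float64(0.206))
  bar pts 246 [[0.0739, -0.1112, 0.2163], [0.0853, -0.0893, 0.2232], [0.0917, -0.0663, 0.2273]]
t24
  (304, np.float64(39.27), 'offset from hinge -0.0366', np.float64(0.095), np.float64(0.21))
  (220, np.float64(40.18), 'offset from hinge -0.0187', np.float64(0.083), np.float64(0.199))
  (173, np.float64(39.53), 'offset from hinge -0.0338', np.float64(0.092), np.float64(0.205))
  (150, np.float64(58.09), 'offset from hinge -0.0372', np.float64(0.108), np.float64(0.2))
  bar pts 162 [[0.0673, -0.1117, 0.2172], [0.0753, -0.0894, 0.2234], [0.0863, -0.0665, 0.2294]]
t 24.25 p [0.5994 0.2997 0.4962] x 118.92 z [ 0.    -0.007 -1.   ] F [ 0.4  0.3 -0.1] w 0.065 q [-0.06  0.51 -0.75  1.41  0.35  1.36  1.25]
plate top region 648
carrier top z_b pctl [[-0.0053, -0.0303, 0.0004], [-0.0017, -0.0174, 0.0132], [0.0052, -0.0084, 0.0206], [0.0055, -0.0077, 0.0217]]
```

View pics/w24z.png

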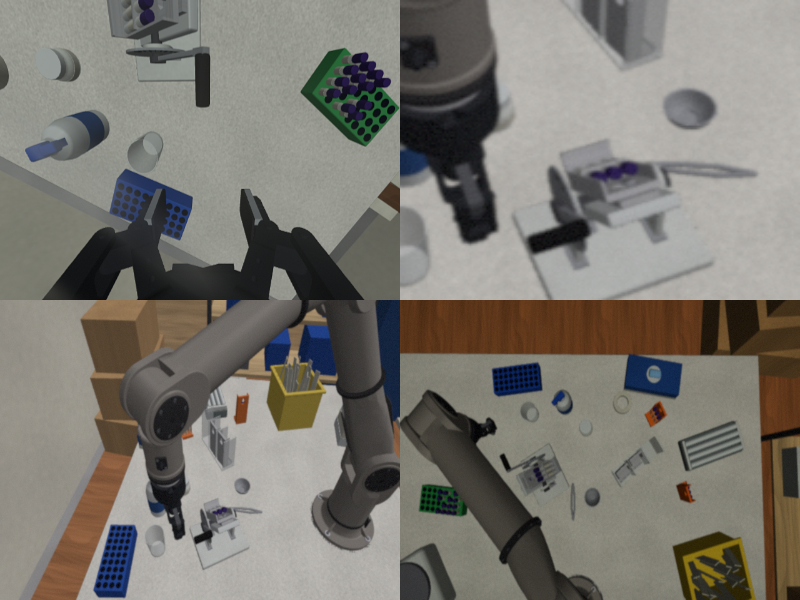

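Run:
```python
from h import *
for fn in ('w22','w23','w24'):
    o,f=load(fn);W=cloud(o,f);s,B=screwframe(np.deg2rad(40));b=((W-s)@B).reshape(-1,3)
    q=b[(abs(b[:,1])<.024)&(abs(b[:,0])<.0025)&(b[:,2]>.005)&(b[:,2]<.03)]
    a=b[(abs(b[:,1])<.045)&(b[:,0]<-.006)&(b[:,0]>-.018)&(b[:,2]>-.05)&(b[:,2]<.02)]
    print(fn,len(q),np.percentile(q[:,2],[10,50,90]).round(4) if len(q) else '', 'flange y',np.percentile(a[:,1],[1,99]).round(4) if len(a) else '')
```

```text
w22 1040 [0.0128 0.0136 0.0144] flange y [-0.0295  0.0276]
w23 1053 [0.0129 0.0136 0.0144] flange y [-0.0294  0.0276]
w24 122 [0.0128 0.0136 0.0144] flange y [-0.0305 -0.0011]
```

```bash
python3 -c "
from bench import r
print(r.hand_in(), r.get_obs()['clock'])"
```

```text
the job is handed in; nothing more can be done
the job is handed in; nothing more can be done
```

The loaded carrier is hanging on the stand's screw, slid fully down into its narrow slot, and the lever is set at 40°. I handed the job in at about 24 s of the 67 s allowed, with the arm clear of everything.

**What I did:**
1. I pinched the carrier by its back plate and lifted it straight out of the rack.
2. I stood it upright on the bench and took it again by its sides, because there is no room for a finger behind a hung carrier.
3. I passed its keyhole over the screw head with the board as found, leaning about 6°, and lowered it until it bottomed in the slot.
4. I then gripped the lever bar and swung it back to 40°.

**Last checks:**
- **Lean:** the carrier plate read 39.8° in the wrist camera and 40.2° in the top camera. Just after letting go of the lever, the wrist view gave 40.1°. The side view was too coarse to confirm it: its one fit near the plate read 41.8°, and no fit lay at the plate's own distance from the hinge.
- **Seating:** the plate's top edge is 13.6 mm above the screw where 14.5 mm is nominal. That is within calibration error and indicates it is fully down. It is centred on the board to about 1 mm.
- **Other things:** the empty carriers and the loose items looked undisturbed in the final pictures, though I did not measure each one.

**Rough moments while standing the carrier on the bench:**
- The first touchdown came early, with the tool 2.6° off vertical and 17 N on the bench. I lifted it and levelled it.
- The second set-down briefly pressed it onto the bench with 39 N through the grip.

It never tipped over, and after release it measured upright to within about 0.6°.

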